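Weigh out a charge of grinding cylinders on the tip-bucket weigher

TASK

Make up one charge of grinding cylinders on the batch weigher: first slide the catch tray fully home under the bucket until its detent snaps, then top up the upright bucket, which already holds one cylinder, by setting cylinders from the flat tray down in it until it trips under their weight and dumps them into the catch tray. Then take the bucket's hand lever and bring the bucket back upright onto its rest, easing it all the way so that it does not slam. Leave the spare cylinders in the flat tray, the catch tray home and everything else on the bench alone.

Things in the scene. Friction and masses are not known exactly. Their poses are not given: they have to be found in the camera images.
- trip_stand: Fixed stand of the tip-bucket batch weigher: grey base plate 262 x 292 mm, 8 mm thick, two portal frames and bearing pillars carrying the bucket's shaft. Origin on the bench under the middle of the shaft. x runs along the shaft, away from the robot; y points to the dumping side (robot's left); z up. Offsets below are in mm in this frame.
- pivot (a point): Middle of the bucket's shaft axis, 220 mm above the bench. The portals stand at x = -86 and +86; their cross bars are 102 to 120 mm above the bench from y = -103 to +163, and on each a pillar 40 mm wide stands at y = 0, up to z = 240.
- bucket (a joint): Tipping angle of the bucket, rad: 0 upright on its rest, growing as it goes down on the dumping side (+y), 1.75 fully tipped. A counterweight behind the shaft (-y) holds it at 0; it trips by itself under about 690 g, the third cylinder in it (the second can trip it early if dropped from over 20 mm). Over-centre: past about 1.0 it falls over and stays tipped even empty; below, it falls back to 0, fast if not held.
- bucket_floor (a point): Middle of the inside floor of the stainless bucket, a trough along the stand's x: 134 mm long inside, flat floor 36 mm wide, then a pouring lip rising outward at 40 degrees (46 mm long). Upright it lies 79 mm to the left (y = +79) of the shaft, 223 mm above the bench. Back wall 23 mm above the floor, end walls 40 mm. Its axes turn with the bucket; upright they are the stand's.
- reset_handle: Light grey round grip (a sleeve that spins freely) of the bucket's hand lever, which turns with the bucket, on the robot's side of the stand. Origin where the grip joins the lever; the grip points 58 mm towards the robot (-x of the stand), 12 mm in diameter, 90 mm from the shaft axis, parallel to it.
- handle_grip (a point): Middle of that grip, 29 mm from the lever. Bucket upright: x = -130, y = -78, z = 265 in the stand's frame; fully tipped: x = -130, y = +58, z = 289. To reset, it goes in an arc of 90 mm radius about the shaft over the top to the right; about 6 N.
- catch_tray: Loose stainless catch tray 190 (x) x 180 (y) x 55 mm high, walls 3 mm, about 0.5 kg, between the guides on the base plate. Origin under its centre, axes as the stand's. It starts 25 to 45 mm short of home, towards the robot.
- tray_home (a point): Where the catch tray's origin is when home: x = 0, y = +30, z = 8 in the stand's frame. Guide rails 20 mm high along x (inner faces at y = -61.5 and +121.5) lead to an end stop; a spring roller detent at the left guide snaps behind a ridge on the tray in the last 10 mm. On its glide strips the tray slides with 1 to 2 N; passing the detent takes 5 to 10 N.
- tray_knob (a point): Middle of the catch tray's light grey upright pull knob, 16 mm in diameter, 36 mm tall (22 to 58 mm above the tray's underside), on a flat lug: 152 mm in front (-x) of the tray's origin, 40 mm to its left (+y).
- tray_middle (a point): Middle of the catch tray's inside floor, 3 mm above its underside.
- media_tray: Fixed flat aluminium tray 160 x 200 mm, wall 12 mm high, floor 3 mm, in which the grinding cylinders stand. Origin under its centre.
- media1_center (a point): Centre of grinding cylinder 1 of 5: plain steel, 30 mm in diameter, 50 mm tall, about 275 g. It already stands in the bucket, towards the far end of the trough (its centre 32 to 47 mm beyond the middle).
- media2_center (a point): Centre of grinding cylinder 2 of 5, like cylinder 1. It stands upright in the flat tray at the start, its centre 28 mm above the bench and at least 60 mm from its neighbours.
- media3_center (a point): Centre of grinding cylinder 3 of 5, like cylinder 1. It stands upright in the flat tray at the start, its centre 28 mm above the bench and at least 60 mm from its neighbours.
- media4_center (a point): Centre of grinding cylinder 4 of 5, like cylinder 1. It stands upright in the flat tray at the start, its centre 28 mm above the bench and at least 60 mm from its neighbours.
- media5_center (a point): Centre of grinding cylinder 5 of 5, like cylinder 1. It stands upright in the flat tray at the start, its centre 28 mm above the bench and at least 60 mm from its neighbours.
- brush: Bystander: bench brush 170 mm long, lying. Origin at its underside. Leave alone.
- mill_jar: Bystander: closed steel mill jar, 100 mm across, 90 mm tall. Origin at its underside. Leave alone.
- amber_bottle: Bystander: amber reagent bottle, 72 mm across, 165 mm tall. Origin at its underside. Leave alone.
- wash_bottle: Bystander: white bottle, 68 mm across, 175 mm tall. Origin at its underside. Leave alone.
- tip_box: Bystander: pipette-tip box 122 x 87 x 66 mm. Origin at its underside. Leave alone.
- label_roll: Bystander: roll of labels, 90 mm across, 32 mm tall, flat. Origin at its underside. Leave alone.
- beaker: Bystander: glass beaker, 68 mm across, 85 mm tall. Origin at its underside. Leave alone.
Mind the look-alikes: they are no part of the job. Leave any blue look-alike of the part that bears media2_center alone. What is shaped like the part that bears media5_center but yellow is not meant.

How it is judged:
By the outcome, as a careful person would: the job done as asked, in the order asked, and still so for the second after the job is handed in, with the robot touching nothing.
It also fails if it takes over 72 s, if anything falls off the work surface, if the arm or the gripper's body presses on something with over 40 N, if the wrist force passes 120 N, or if a joint passes its speed limit or range.

ROBOT

A 7-joint arm with a two-finger parallel gripper is mounted at the origin on the work surface. World frame = base frame: x ahead of the robot, y to its left, z up, the work surface at z = 0. Lengths are in m, angles in rad, forces in N, time in s.
With the tool pointing down it reaches from about 0.425 to 0.925 m from the base axis. Payload 6.8 kg.
Tool frame: the origin (TCP) lies at the very end of the fingers, on their centre line; the grasp point (between the pads) lies 19 mm behind it (bot.grasp_offset is the distance from the TCP to the grasp point, in m); z points along the fingers, y is the direction in which the jaws open and shut (so a half turn about z gives the same grasp; the last joint's range is limited). The gripper opens to 85 mm and grips with 20 to 120 N. Pads are 22 mm wide; open, the fingers measure 114 mm over their backs; the gripper's body (76 mm by 85 mm) begins 54 mm behind the grasp point. The pads swing forward as they close: fully open they stand 13 mm farther back than shut.
Start: joints at [1.151, 0.477, 0.022, 1.555, -0.011, 1.109, -0.083], TCP at [0.207, -0.642, 0.231] pointing down, gripper open.
Joint ranges: [-2.96, 2.96], [-0.34, 2.1], [-1.41, 1.46], [0.24, 2.44], [-1.37, 4.51], [0.17, 1.92], [-2.96, 2.96]. Speed limits (rad/s): [2.39, 2.39, 3.14, 3.14, 3.14, 3.14, 3.14].

INTERFACE

Orientations are given as a unit quaternion [w, x, y, z].
In Python, from station import monitor, cams, bot, finder gives the robot as it stands.
- The arm moves only by the tool jog_arm, never from a script. Its argument "plan" is a list of rows, each an object of numbers: "x", "y", "z": the shift along the tool's x, y, z as a fraction of full scale; "wx", "wy", "wz": the turn, a rotation vector about the tool's x, y, z as a fraction of full scale. A call has 1 to 12 rows; each row is the pose to reach, as a shift and turn from the pose measured when the call began, along the tool's axes at that moment, turning the shorter way round; what a row does not reach only later rows make up. Full scale, the value 1, is 20 cm for a shift and 180 degrees for a turn. A row lasts 1/12 s, in which the tool goes at most 41.7 mm and 7.16 degrees, less where a joint would pass 70% of its speed; a pose out of reach is approached as far as the arm can. A call with a number of a shift or a turn outside -1 to 1 is refused whole. A call with a gripper value outside its range is refused whole. "hand" is the opening, from -1 (shut) to 1 (fully open), set as the call begins (left out, the last holds). The fingers move at their own pace and stop on an object; "grip_force" is the grip in N (left out, the last holds). Time passes only in rows, so rows that repeat a pose let the fingers close. It gives the time, the measured TCP pose, the force and the opening at its end, in the units of the state.
- monitor.get_obs(): the state, without advancing time (a new reading comes with each control period).
- cams.read_camera(name): name is "side" or "top"; returns the picture (420x560x3 uint8, red, green, blue); there is no depth.
- cams.get_calibration(name): a dict with "fx", "fy", "cx", "cy" (pixels), "distortion" ([k1, k2, p1, p2, k3] as OpenCV has them; the pictures are not rectified), "extrinsics" (4x4, takes a point from world to camera coordinates). Camera axes: x right, y down, z forward; pixel columns grow to the right and rows downward; lengths in m; the calibration is good to about 2 mm. A picture is of the moment at which its call begins. get_calibration takes no time and is no camera call.
- bot.hand_in(): hands the job in, once; it reports no verdict.
Trained networks look in the newest picture that a camera, given by its name, has taken for a name from the list of things; names that differ only in an ending like _2 or _b are one class to them, and where a whole thing is asked for, a point or a joint stands for the part that bears it (a point fixed in the world has none). Each returns a list of dicts, best first, with "confidence" (0 to 1); they miss things now and then, are a little off and sometimes report something else, mostly with a low value. They report only what shows in the picture. A call takes as long as a camera call. They do not tell look-alikes from the thing itself.
- finder.find_in(camera, target): "bbox" ([left, top, width, height] in pixels, round what is visible of it).
- finder.place_of(camera, target): "location" ([column, row] in pixels: a listed point, or the origin of a listed thing).
The state is a dict: "t": time; "q": joint angles; "joint_vel": joint speeds; "joint_torque": joint torques, N m; "eef_pos": TCP position; "tool_rot": TCP orientation; "contact_force": force on the tool from outside, world axes, zero at the start; "torque": the same for the moment, N m; "gripper_width": opening from 0.0 (shut) to 1.0 (fully open).
Only numpy, scipy, OpenCV 4.12 (cv2) and the standard library are available. Lean on these libraries where they do the work, as an engineer would, in place of code of your own. Each camera call takes 0.05 s, during which the arm holds its last target. There are 200 camera calls.

## Working session

There is one attempt and no reset: what is moved stays moved. The work goes in short steps, Python scripts to look and compute and a tool call to move; the robot and the scene stay as the last step left them, time stands still between calls to the robot, and variables do not carry over. Pictures are saved under pics/ and viewed, about 8 in all and at most 12, crops included, and the job is handed in when it is done.

Besides the shell and the picture viewer there is one more tool, called after "Request:" as name(argument=value, ...) on one line, values as JSON. jog_arm: Moves the arm, as the interface text tells. Shift numbers are shares of 20 cm and turn numbers shares of 180 degrees, none past 1 either way. Its arguments: {"type":"object","properties":{"plan":{"type":"array","items":{"type":"object","properties":{"x":{"type":"number","minimum":-1,"maximum":1},"y":{"type":"number","minimum":-1,"maximum":1},"z":{"type":"number","minimum":-1,"maximum":1},"wx":{"type":"number","minimum":-1,"maximum":1},"wy":{"type":"number","minimum":-1,"maximum":1},"wz":{"type":"number","minimum":-1,"maximum":1}}}},"hand":{"type":"number"},"grip_force":{"type":"number"}},"required":["plan"]}

```bash
mkdir -p pics; ls
python3 - <<'E'
from station import monitor,cams,bot,finder
import cv2,numpy as np
o=monitor.get_obs();print({k:np.round(v,3).tolist() for k,v in o.items()},bot.grasp_offset)
for c in("side","top"):
    im=cams.read_camera(c);cv2.imwrite(f"pics/{c}0.png",im[...,::-1])
    k=cams.get_calibration(c);print(c,k["fx"],k["fy"],k["cx"],k["cy"],k["distortion"],np.round(k["extrinsics"],3).tolist())
    for n in("trip_stand","pivot","bucket_floor","handle_grip","catch_tray","tray_home","tray_knob","media_tray","media2_center"):
        print(n,[(np.round(d["location"],1).tolist(),round(d["confidence"],2)) for d in finder.place_of(c,n)])
E
```

```text
pics
{'t': 0.0, 'q': [1.151, 0.478, 0.022, 1.556, -0.011, 1.109, -0.083], 'joint_vel': [-0.0, -0.001, -0.001, 0.0, -0.001, 0.0, -0.001], 'joint_torque': [0.001, -59.644, 1.608, -28.12, 0.012, 0.009, 0.0], 'eef_pos': [0.207, -0.642, 0.23], 'tool_rot': [-0.001, 0.988, 0.155, -0.0], 'contact_force': [0.398, -0.449, -0.582], 'torque': [0.008, -0.025, -0.04], 'gripper_width': 1.002} 0.0187
side 388.47519168211846 388.47519168211846 281.91873929633374 206.97585266710988 [-0.07249185  0.          0.          0.          0.        ] [[0.949, -0.313, -0.024, -0.513], [-0.186, -0.499, -0.846, 0.227], [0.253, 0.808, -0.532, 1.141], [0.0, 0.0, 0.0, 1.0]]
trip_stand [([305.2, 231.9], 0.63)]
pivot [([305.4, 177.0], 0.91)]
bucket_floor [([295.1, 164.8], 0.71)]
handle_grip [([275.7, 183.6], 0.66), ([302.3, 287.4], 0.63)]
catch_tray [([291.1, 230.3], 0.9)]
tray_home []
tray_knob [([244.6, 225.8], 0.75), ([293.6, 228.5], 0.48), ([307.8, 156.1], 0.47)]
media_tray [([291.8, 307.3], 0.63)]
media2_center [([283.0, 314.0], 0.65), ([244.5, 340.3], 0.62), ([290.1, 349.3], 0.51), ([363.4, 276.1], 0.15)]
top 466.4788759624012 466.4788759624012 280.37569320637834 205.54778112091728 [-0.0011083  0.         0.         0.         0.       ] [[0.012, -1.0, -0.003, -0.03], [-0.995, -0.012, -0.102, 0.547], [0.102, 0.004, -0.995, 1.432], [0.0, 0.0, 0.0, 1.0]]
trip_stand []
pivot [([255.3, 167.1], 0.97), ([341.5, 153.3], 0.56)]
bucket_floor [([226.5, 170.7], 0.9)]
handle_grip [([287.6, 206.3], 0.52)]
catch_tray [([247.3, 190.2], 0.62)]
tray_home []
tray_knob [([240.1, 240.5], 0.96)]
media_tray [([357.2, 227.4], 0.84)]
media2_center [([370.2, 239.6], 0.68), ([404.4, 246.9], 0.64), ([250.3, 190.8], 0.62), ([385.2, 278.4], 0.58), ([358.2, 228.1], 0.48), ([344.4, 217.1], 0.25)]
```

Run:
```python
import cv2
a=cv2.imread("pics/top0.png")[80:320,170:450];cv2.imwrite("pics/topc.png",cv2.resize(a,None,fx=2.85,fy=2.5,interpolation=cv2.INTER_CUBIC) if 0 else cv2.resize(a,None,fx=2.5,fy=2.5,interpolation=cv2.INTER_CUBIC))
a=cv2.imread("pics/side0.png")[110:400,180:500];cv2.imwrite("pics/sidec.png",cv2.resize(a,None,fx=2,fy=2,interpolation=cv2.INTER_CUBIC))
```

```text
(no output)
```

View pics/topc.png

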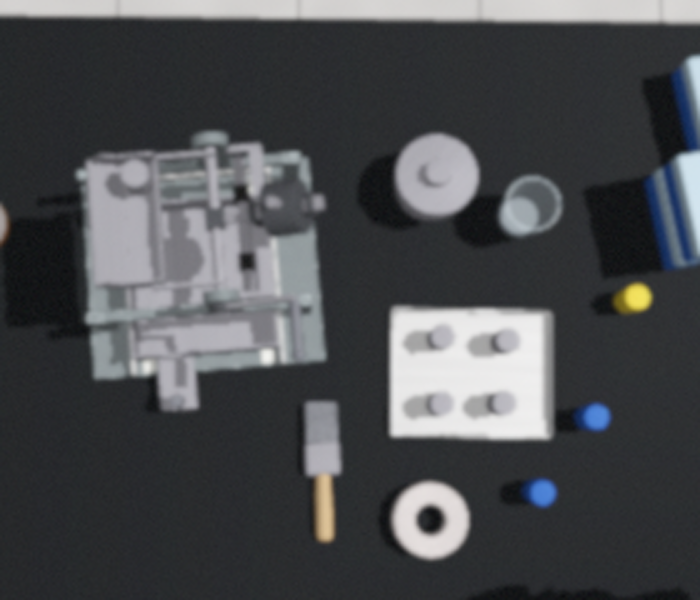

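View pics/sidec.png

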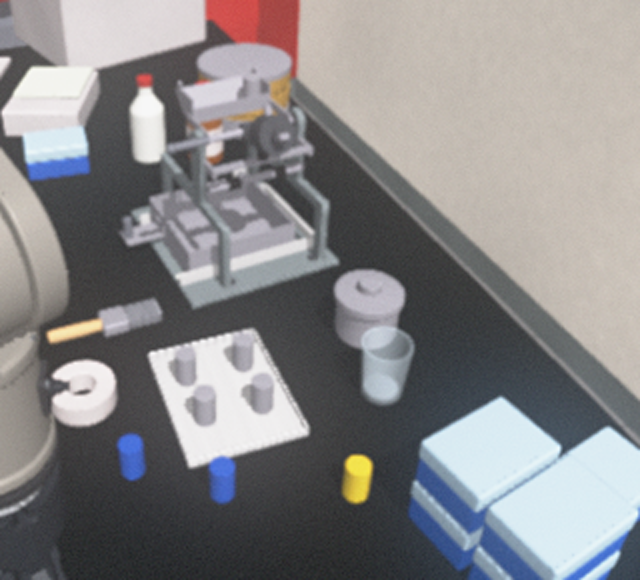

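```bash
cat > h.py <<'E'
from station import monitor,cams,bot,finder
import cv2,numpy as np
from scipy.optimize import least_squares
from scipy.spatial.transform import Rotation as R
def proj(c,P):
    k=cams.get_calibration(c);E=np.array(k["extrinsics"])
    K=np.array([[k["fx"],0,k["cx"]],[0,k["fy"],k["cy"]],[0,0,1.]])
    return cv2.projectPoints(np.atleast_2d(np.float64(P)),cv2.Rodrigues(E[:3,:3])[0],E[:3,3],K,np.float64(k["distortion"]))[0][:,0]
def solve(c,px,z):  # ray onto plane z
    return least_squares(lambda p:proj(c,[p[0],p[1],z])[0]-px,[.6,0]).x
def stand(s,P):
    P=np.atleast_2d(P);c,n=np.cos(s[2]),np.sin(s[2])
    return np.c_[s[0]+c*P[:,0]-n*P[:,1],s[1]+n*P[:,0]+c*P[:,1],P[:,2]]
def rows(tgt,yaw=None):
    "tool-frame shift (/0.2) to TCP target, and wz"
    o=monitor.get_obs();q=np.array(o["tool_rot"]);r=R.from_quat(q[[1,2,3,0]])
    d=r.inv().apply(np.array(tgt)-o["eef_pos"])/.2
    print("shift",np.round(d,3))
E
python3 - <<'E'
from h import *
obs=[("top",[255.3,167.1],[0,0,.22]),("top",[226.5,170.7],[0,.079,.223]),("top",[287.6,206.3],[-.13,-.078,.265]),
("side",[305.4,177],[0,0,.22]),("side",[295.1,164.8],[0,.079,.223]),("side",[275.7,183.6],[-.13,-.078,.265]),
("top",[208,231.2],[-.131,.176,.008]),("top",[300,223.2],[-.131,-.116,.008]),("top",[293.2,140.8],[.131,-.116,.008]),
("side",[277.5,261.5],[-.131,-.116,.008]),("side",[348.5,240],[.131,-.116,.008])]
f=lambda s:np.concatenate([proj(c,stand(s,P))[0]-p for c,p,P in obs])
r=least_squares(f,[.65,0,0],loss="soft_l1");s=r.x;print("stand",s,np.degrees(s[2]));print(np.round(f(s).reshape(-1,2),1).tolist())
np.save("s.npy",s)
k=solve("top",[240.1,240.5],.048);ks=solve("side",[244.6,225.8],.048);print("knob",k,ks)
c,n=np.cos(s[2]),np.sin(s[2])
for kk in(k,ks):d=kk-s[:2];print("knob in stand",[c*d[0]+n*d[1],-n*d[0]+c*d[1]])
for p in[(346.4,214.8),(372.4,216.4),(346,241.2),(370.4,240.8)]:print("cyl",solve("top",p,.053))
for p in[(273,285.5),(301.5,278.5),(282,305),(311,298.5)]:print("cyl side top",solve("side",np.array(p),.053))
for p in[(223,150)]:print("c1",solve("top",p,.273))
E
```

```text
stand [0.62811996 0.04313729 0.0829188 ] 4.750897425266002
[[1.1, 1.8], [1.0, 0.0], [0.8, 6.3], [-2.9, -1.2], [-3.0, 0.2], [-3.0, -1.0], [-0.8, -5.5], [-0.7, -4.0], [0.0, -2.6], [2.6, -0.3], [4.6, -0.4]]
knob [0.43649877 0.09902168] [0.43825865 0.08420993]
knob in stand [np.float64(-0.18633426352244728), np.float64(0.07156318393500188)]
knob in stand [np.float64(-0.18580719663132092), np.float64(0.056656560817117604)]
cyl [ 0.51902935 -0.22614171]
cyl [ 0.51506158 -0.30587085]
cyl [ 0.43817108 -0.22474281]
cyl [ 0.4402939  -0.29918005]
cyl side top [ 0.4425312  -0.22394266]
cyl side top [ 0.52443082 -0.22417365]
cyl side top [ 0.44317665 -0.29942356]
cyl side top [ 0.52090879 -0.30314228]
c1 [0.66792278 0.12901477]
```

Run:
```python
from h import *
obs=[("top",[255.3,167.1],[0,0,.22]),("top",[226.5,170.7],[0,.079,.223]),
("side",[305.4,177],[0,0,.22]),("side",[295.1,164.8],[0,.079,.223]),("side",[275.7,183.6],[-.13,-.078,.265]),
("top",[208,231.2],[-.131,.176,.008]),("top",[300,223.2],[-.131,-.116,.008]),("top",[293.2,140.8],[.131,-.116,.008]),
("side",[277.5,261.5],[-.131,-.116,.008]),("side",[348.5,240],[.131,-.116,.008])]
def f(s):
    return np.concatenate([proj(c,stand(s,np.array(P)+([s[3],s[4],0] if P[2]<.01 else [0,0,0])))[0]-p for c,p,P in obs])
r=least_squares(f,[.65,0,0,0,0],loss="soft_l1");s=r.x;print("stand",s,np.degrees(s[2]));print(np.round(f(s).reshape(-1,2),1).tolist())
np.save("s.npy",s)
c,n=np.cos(s[2]),np.sin(s[2])
for kk in([.4365,.099],solve("top",[223.6,149.6],.273),solve("top",[223.6,149.6],.27)):d=kk-s[:2];print("in stand",[c*d[0]+n*d[1],-n*d[0]+c*d[1]])
for n in("handle_grip","pivot","bucket_floor"):
  P={"handle_grip":[-.13,-.078,.265],"pivot":[0,0,.22],"bucket_floor":[0,.079,.223]}[n]
  print(n,stand(s,P),proj("top",stand(s,P)),proj("side",stand(s,P)))
# overlay
im=cv2.imread("pics/top0.png");iz=cv2.imread("pics/side0.png")
L=[[(-.086,-.103,.12),(-.086,.163,.12)],[(.086,-.103,.12),(.086,.163,.12)],[(-.067,.061,.223),(.067,.061,.223)],[(-.067,.097,.223),(.067,.097,.223)],[(-.101,-.078,.265),(-.159,-.078,.265)],[(-.09,0,.22),(.09,0,.22)]]
for nme,i,(y0,y1,x0,x1) in(("top",im,(120,260,190,320)),("side",iz,(130,280,220,360))):
  k=4;C=cv2.resize(i[y0:y1,x0:x1],None,fx=k,fy=k,interpolation=cv2.INTER_CUBIC)
  for a,b in L:
    p=(proj(nme,stand(s,[a,b]))-[x0,y0]+.5)*k
    cv2.line(C,*[tuple(int(v) for v in q) for q in p],(0,0,255),1)
  globals()[nme]=C
h=max(top.shape[0],side.shape[0]);cv2.imwrite("pics/ov.png",cv2.resize(np.hstack([cv2.copyMakeBorder(x,0,h-x.shape[0],0,0,cv2.BORDER_CONSTANT) for x in(top,side)]),None,fx=.74,fy=.74))
```

```text
stand [ 0.63407866  0.04398643  0.10338375 -0.01956686  0.00104105] 5.923452828153684
[[0.8, -0.3], [0.8, -1.5], [-1.2, -1.6], [-1.8, -0.1], [-0.1, -1.2], [0.0, -0.1], [0.1, -0.6], [-0.9, 0.9], [-0.5, 1.0], [1.1, -0.1]]
in stand [np.float64(-0.19084633502242354), np.float64(0.0751098877315575)]
in stand [np.float64(0.04336346296825375), np.float64(0.07942143317438324)]
in stand [np.float64(0.044072592016714845), np.float64(0.07973890953918297)]
handle_grip [[ 0.51282235 -0.04701306  0.265     ]] [[289.10877617 209.64785415]] [[275.56553465 182.35952094]]
pivot [[0.63407866 0.04398643 0.22      ]] [[256.11364701 166.75221699]] [[304.15553448 175.41574147]]
bucket_floor [[0.62592588 0.12256462 0.223     ]] [[227.26736953 169.15843001]] [[293.27988325 164.68596206]]
```

View pics/ov.png

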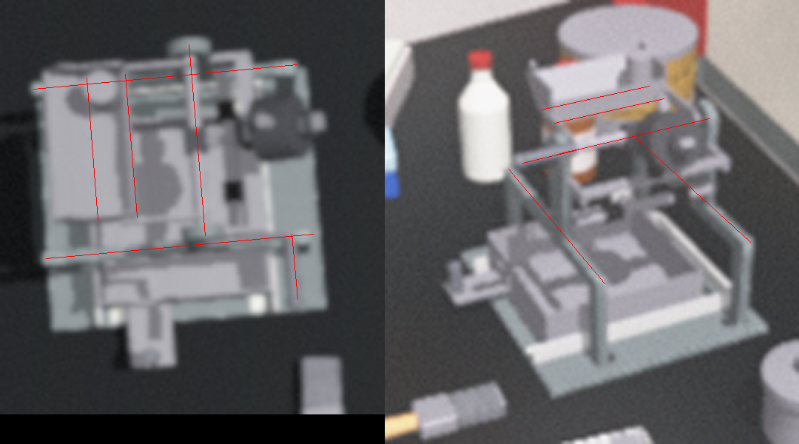

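```bash
cat >> h.py <<'E'
def plan(wps,yaw0=None,p0=None):
    "chain of calls: each wp (x,y,z,yawdeg) -> tool shift fractions & wz, tool pointing down"
    o=monitor.get_obs();q=np.array(o["tool_rot"])
    p=np.array(o["eef_pos"]) if p0 is None else np.array(p0)
    tx=R.from_quat(q[[1,2,3,0]]).apply([1,0,0]);a=np.degrees(np.arctan2(tx[1],tx[0])) if yaw0 is None else yaw0
    print("t",round(o["t"],2),"pos",np.round(p,4),"yaw",round(a,2),"w",np.round(o["gripper_width"],3),"F",np.round(o["contact_force"],1))
    for x,y,z,b in wps:
        c,n=np.cos(np.radians(a)),np.sin(np.radians(a));d=np.array([x,y,z])-p
        print(dict(x=round((c*d[0]+n*d[1])/.2,3),y=round((n*d[0]-c*d[1])/.2,3),z=round(-d[2]/.2,3),wz=round(-(b-a)/180,4)),"rows>=",round(max(np.linalg.norm(d)/.0417,abs(b-a)/7.16),1))
        p=np.array([x,y,z]);a=b
E
python3 - <<'E'
from h import *
plan([(.33,-.5,.30,5.7),(.42,-.33,.30,5.7),(.43,-.15,.30,5.7),(.43,.02,.30,5.7),(.4365,.099,.13,5.7)])
E
```

```text
t 1.0 pos [ 0.2071 -0.6425  0.2313] yaw 17.87 w 0.997 F [ 0.4  0.3 -0.4]
{'x': np.float64(0.804), 'y': np.float64(-0.49), 'z': np.float64(-0.343), 'wz': np.float64(0.0676)} rows>= 4.8
{'x': np.float64(0.532), 'y': np.float64(-0.801), 'z': np.float64(-0.0), 'wz': -0.0} rows>= 4.6
{'x': np.float64(0.139), 'y': np.float64(-0.891), 'z': np.float64(-0.0), 'wz': -0.0} rows>= 4.3
{'x': np.float64(0.084), 'y': np.float64(-0.846), 'z': np.float64(-0.0), 'wz': -0.0} rows>= 4.1
{'x': np.float64(0.072), 'y': np.float64(-0.39), 'z': np.float64(0.85), 'wz': -0.0} rows>= 4.5
```

Request:
jog_arm(plan=[{"x":0.8,"y":-0.49,"z":-0.34,"wz":0.0676},{"x":0.8,"y":-0.49,"z":-0.34,"wz":0.0676},{"x":0.8,"y":-0.49,"z":-0.34,"wz":0.0676},{"x":0.8,"y":-0.49,"z":-0.34,"wz":0.0676},{"x":0.8,"y":-0.49,"z":-0.34,"wz":0.0676},{"x":0.8,"y":-0.49,"z":-0.34,"wz":0.0676},{"x":0.8,"y":-0.49,"z":-0.34,"wz":0.0676}], hand=0)

```text
invalid input at $.plan[0]: expected keys x, y, z, wx, wy, wz
```

Request:
jog_arm(plan=[{"x":0.53,"y":-0.8},{"x":0.53,"y":-0.8},{"x":0.53,"y":-0.8},{"x":0.53,"y":-0.8},{"x":0.53,"y":-0.8},{"x":0.53,"y":-0.8}])

```text
invalid input at $.plan[0]: expected keys x, y, z, wx, wy, wz
```

Request:
jog_arm(plan=[{"x":0.14,"y":-0.89},{"x":0.14,"y":-0.89},{"x":0.14,"y":-0.89},{"x":0.14,"y":-0.89},{"x":0.14,"y":-0.89},{"x":0.14,"y":-0.89}])

```text
invalid input at $.plan[0]: expected keys x, y, z, wx, wy, wz
```

Request:
jog_arm(plan=[{"x":0.08,"y":-0.85},{"x":0.08,"y":-0.85},{"x":0.08,"y":-0.85},{"x":0.08,"y":-0.85},{"x":0.08,"y":-0.85},{"x":0.08,"y":-0.85},{"x":0.08,"y":-0.85}])

```text
invalid input at $.plan[0]: expected keys x, y, z, wx, wy, wz
```

Run:
```python
from h import *
plan([(.4365,.099,.12,5.7),(.4365,.099,.037,5.7)])
```

```text
t 1.0 pos [ 0.2071 -0.6425  0.2313] yaw 17.87 w 0.997 F [ 0.4  0.3 -0.4]
{'x': np.float64(2.229), 'y': np.float64(-3.177), 'z': np.float64(0.557), 'wz': np.float64(0.0676)} rows>= 18.8
{'x': np.float64(0.0), 'y': np.float64(0.0), 'z': np.float64(0.415), 'wz': -0.0} rows>= 2.0
```

All six keys are needed.

Request:
jog_arm(plan=[{"x":0.8,"y":-0.49,"z":-0.34,"wx":0,"wy":0,"wz":0.0676},{"x":0.8,"y":-0.49,"z":-0.34,"wx":0,"wy":0,"wz":0.0676},{"x":0.8,"y":-0.49,"z":-0.34,"wx":0,"wy":0,"wz":0.0676},{"x":0.8,"y":-0.49,"z":-0.34,"wx":0,"wy":0,"wz":0.0676},{"x":0.8,"y":-0.49,"z":-0.34,"wx":0,"wy":0,"wz":0.0676},{"x":0.8,"y":-0.49,"z":-0.34,"wx":0,"wy":0,"wz":0.0676},{"x":0.8,"y":-0.49,"z":-0.34,"wx":0,"wy":0,"wz":0.0676}], hand=0)

```text
t: 1.58
eef_pos: [0.3315, -0.4988, 0.3005]
tool_rot: [0.001, 0.999, 0.052, 0.001]
contact_force: [-0.7, -0.3, 0.2]
gripper_width: 0.501
```

Request:
jog_arm(plan=[{"x":0.53,"y":-0.8,"z":0,"wx":0,"wy":0,"wz":0},{"x":0.53,"y":-0.8,"z":0,"wx":0,"wy":0,"wz":0},{"x":0.53,"y":-0.8,"z":0,"wx":0,"wy":0,"wz":0},{"x":0.53,"y":-0.8,"z":0,"wx":0,"wy":0,"wz":0},{"x":0.53,"y":-0.8,"z":0,"wx":0,"wy":0,"wz":0},{"x":0.53,"y":-0.8,"z":0,"wx":0,"wy":0,"wz":0}])

```text
t: 2.08
eef_pos: [0.4231, -0.3235, 0.3001]
tool_rot: [-0.0, 0.998, 0.056, 0.001]
contact_force: [-0.2, 0.2, -0.9]
gripper_width: 0.501
```

Request:
jog_arm(plan=[{"x":0.14,"y":-0.89,"z":0,"wx":0,"wy":0,"wz":0},{"x":0.14,"y":-0.89,"z":0,"wx":0,"wy":0,"wz":0},{"x":0.14,"y":-0.89,"z":0,"wx":0,"wy":0,"wz":0},{"x":0.14,"y":-0.89,"z":0,"wx":0,"wy":0,"wz":0},{"x":0.14,"y":-0.89,"z":0,"wx":0,"wy":0,"wz":0},{"x":0.14,"y":-0.89,"z":0,"wx":0,"wy":0,"wz":0}])

```text
t: 2.58
eef_pos: [0.4312, -0.1405, 0.3002]
tool_rot: [-0.001, 0.998, 0.058, 0.001]
contact_force: [0.2, -0.1, 0.4]
gripper_width: 0.5
```

Request:
jog_arm(plan=[{"x":0.08,"y":-0.85,"z":0,"wx":0,"wy":0,"wz":0},{"x":0.08,"y":-0.85,"z":0,"wx":0,"wy":0,"wz":0},{"x":0.08,"y":-0.85,"z":0,"wx":0,"wy":0,"wz":0},{"x":0.08,"y":-0.85,"z":0,"wx":0,"wy":0,"wz":0},{"x":0.08,"y":-0.85,"z":0,"wx":0,"wy":0,"wz":0},{"x":0.08,"y":-0.85,"z":0,"wx":0,"wy":0,"wz":0}])

```text
t: 3.08
eef_pos: [0.4278, 0.031, 0.3005]
tool_rot: [-0.001, 0.998, 0.059, 0.001]
contact_force: [-0.2, -1.1, 0.1]
gripper_width: 0.5
```

Run:
```python
from h import *
plan([(.4365,.099,.12,5.7),(.4365,.099,.037,5.7)])
```

```text
t 3.08 pos [0.4278 0.031  0.3005] yaw 6.82 w 0.5 F [-0.2 -1.1  0.1]
{'x': np.float64(0.084), 'y': np.float64(-0.332), 'z': np.float64(0.902), 'wz': np.float64(0.0062)} rows>= 4.6
{'x': np.float64(0.0), 'y': np.float64(0.0), 'z': np.float64(0.415), 'wz': -0.0} rows>= 2.0
```

Request:
jog_arm(plan=[{"x":0.084,"y":-0.33,"z":0.4,"wx":0,"wy":0,"wz":0.006},{"x":0.084,"y":-0.33,"z":0.9,"wx":0,"wy":0,"wz":0.006},{"x":0.084,"y":-0.33,"z":0.9,"wx":0,"wy":0,"wz":0.006},{"x":0.084,"y":-0.33,"z":0.9,"wx":0,"wy":0,"wz":0.006},{"x":0.084,"y":-0.33,"z":0.9,"wx":0,"wy":0,"wz":0.006},{"x":0.084,"y":-0.33,"z":0.9,"wx":0,"wy":0,"wz":0.006},{"x":0.084,"y":-0.33,"z":0.9,"wx":0,"wy":0,"wz":0.006}])

```text
t: 3.67
eef_pos: [0.4368, 0.0964, 0.1196]
tool_rot: [-0.0, 0.999, 0.049, -0.001]
contact_force: [-0.1, 0.3, 1.1]
gripper_width: 0.502
```

Run:
```python
from h import *
plan([(.4365,.099,.037,5.7)])
for c in("top","side"):
    im=cams.read_camera(c);cv2.imwrite(f"pics/{c}1.png",im[...,::-1])
    for n in("tray_knob","catch_tray"):print(c,n,[(np.round(d["location"],1).tolist(),round(d["confidence"],2)) for d in finder.place_of(c,n)])
a=cv2.imread("pics/side1.png")[180:270,200:320];cv2.imwrite("pics/k1.png",cv2.resize(a,None,fx=5,fy=5,interpolation=cv2.INTER_CUBIC))
```

```text
t 3.67 pos [0.4368 0.0964 0.1196] yaw 5.6 w 0.502 F [-0.1  0.3  1.1]
{'x': np.float64(-0.0), 'y': np.float64(-0.013), 'z': np.float64(0.413), 'wz': np.float64(-0.0006)} rows>= 2.0
top tray_knob []
top catch_tray [([250.2, 188.8], 0.9), ([343.2, 217.7], 0.69)]
side tray_knob [([245.2, 224.2], 0.8)]
side catch_tray [([286.9, 227.5], 0.89)]
```

View pics/k1.png

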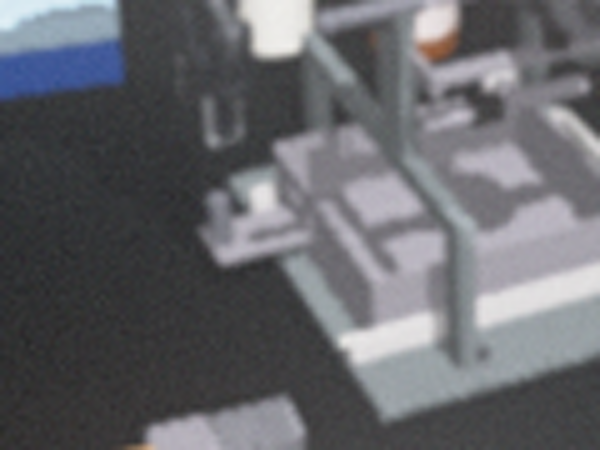

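Request:
jog_arm(plan=[{"x":0,"y":0,"z":0.2,"wx":0,"wy":0,"wz":0},{"x":0,"y":0,"z":0.35,"wx":0,"wy":0,"wz":0},{"x":0,"y":0,"z":0.41,"wx":0,"wy":0,"wz":0},{"x":0,"y":0,"z":0.41,"wx":0,"wy":0,"wz":0}])

```text
t: 4.3
eef_pos: [0.4376, 0.0977, 0.0388]
tool_rot: [-0.0, 0.999, 0.049, 0.001]
contact_force: [-0.5, 0.3, -0.3]
gripper_width: 0.507
```

Request:
jog_arm(plan=[{"x":0,"y":0,"z":0,"wx":0,"wy":0,"wz":0},{"x":0,"y":0,"z":0,"wx":0,"wy":0,"wz":0},{"x":0,"y":0,"z":0,"wx":0,"wy":0,"wz":0},{"x":0,"y":0,"z":0,"wx":0,"wy":0,"wz":0},{"x":0,"y":0,"z":0,"wx":0,"wy":0,"wz":0},{"x":0,"y":0,"z":0,"wx":0,"wy":0,"wz":0}], hand=-1, grip_force=50)

```text
t: 4.8
eef_pos: [0.4387, 0.0979, 0.0401]
tool_rot: [-0.0, 0.999, 0.049, 0.003]
contact_force: [-0.9, -0.8, 8.1]
gripper_width: 0.163
```

Request:
jog_arm(plan=[{"x":0.03,"y":0,"z":-0.01,"wx":0,"wy":0,"wz":0},{"x":0.06,"y":0,"z":-0.01,"wx":0,"wy":0,"wz":0},{"x":0.09,"y":0,"z":-0.01,"wx":0,"wy":0,"wz":0},{"x":0.12,"y":0,"z":-0.01,"wx":0,"wy":0,"wz":0},{"x":0.14,"y":0,"z":-0.01,"wx":0,"wy":0,"wz":0},{"x":0.14,"y":0,"z":-0.01,"wx":0,"wy":0,"wz":0}])

```text
t: 5.3
eef_pos: [0.4675, 0.1005, 0.0421]
tool_rot: [-0.001, 0.999, 0.049, 0.003]
contact_force: [1.9, -1.5, -3.6]
gripper_width: 0.167
```

Request:
jog_arm(plan=[{"x":0.01,"y":0,"z":0,"wx":0,"wy":0,"wz":0},{"x":0.02,"y":0,"z":0,"wx":0,"wy":0,"wz":0},{"x":0.03,"y":0,"z":0,"wx":0,"wy":0,"wz":0},{"x":0.03,"y":0,"z":0,"wx":0,"wy":0,"wz":0}])

```text
t: 5.63
eef_pos: [0.4743, 0.1014, 0.0422]
tool_rot: [-0.001, 0.999, 0.049, 0.003]
contact_force: [-0.4, 0.0, -2.7]
gripper_width: 0.169
```

Request:
jog_arm(plan=[{"x":0.01,"y":0,"z":0,"wx":0,"wy":0,"wz":0},{"x":0.02,"y":0,"z":0,"wx":0,"wy":0,"wz":0},{"x":0.03,"y":0,"z":0,"wx":0,"wy":0,"wz":0},{"x":0.03,"y":0,"z":0,"wx":0,"wy":0,"wz":0}])

```text
t: 5.97
eef_pos: [0.4762, 0.1003, 0.041]
tool_rot: [0.001, 0.999, 0.049, -0.001]
contact_force: [-8.7, -2.1, -0.5]
gripper_width: 0.165
```

Request:
jog_arm(plan=[{"x":0.02,"y":0,"z":0,"wx":0,"wy":0,"wz":0},{"x":0.04,"y":0,"z":0,"wx":0,"wy":0,"wz":0},{"x":0.04,"y":0,"z":0,"wx":0,"wy":0,"wz":0}])

```text
t: 6.22
eef_pos: [0.476, 0.1, 0.0401]
tool_rot: [0.003, 0.999, 0.05, -0.008]
contact_force: [-24.1, -2.1, 22.2]
gripper_width: 0.164
```

Request:
jog_arm(plan=[{"x":0,"y":0,"z":0,"wx":0,"wy":0,"wz":0},{"x":0,"y":0,"z":0,"wx":0,"wy":0,"wz":0},{"x":0,"y":0,"z":0,"wx":0,"wy":0,"wz":0},{"x":0,"y":0,"z":0,"wx":0,"wy":0,"wz":0}], hand=0.3)

```text
t: 6.55
eef_pos: [0.4774, 0.1003, 0.0405]
tool_rot: [0.003, 0.999, 0.049, -0.007]
contact_force: [-0.3, -0.4, -0.5]
gripper_width: 0.651
```

Run:
```python
from h import *
plan([(.474,.1,.15,5.9),(.43,.06,.3,5.9),(.43,-.12,.3,5.9),(.441,-.225,.12,5.9),(.441,-.225,.03,5.9)])
```

```text
t 6.55 pos [0.4774 0.1003 0.0405] yaw 5.66 w 0.651 F [-0.3 -0.4 -0.5]
{'x': np.float64(-0.017), 'y': np.float64(-0.0), 'z': np.float64(-0.547), 'wz': np.float64(-0.0014)} rows>= 2.6
{'x': np.float64(-0.239), 'y': np.float64(0.176), 'z': np.float64(-0.75), 'wz': -0.0} rows>= 3.9
{'x': np.float64(-0.093), 'y': np.float64(0.895), 'z': np.float64(-0.0), 'wz': -0.0} rows>= 4.3
{'x': np.float64(0.001), 'y': np.float64(0.528), 'z': np.float64(0.9), 'wz': -0.0} rows>= 5.0
{'x': np.float64(0.0), 'y': np.float64(0.0), 'z': np.float64(0.45), 'wz': -0.0} rows>= 2.2
```

Request:
jog_arm(plan=[{"x":0,"y":0,"z":-0.2,"wx":0,"wy":0,"wz":0},{"x":0,"y":0,"z":-0.4,"wx":0,"wy":0,"wz":0},{"x":-0.02,"y":0,"z":-0.55,"wx":0,"wy":0,"wz":0},{"x":-0.1,"y":0.05,"z":-0.75,"wx":0,"wy":0,"wz":0},{"x":-0.2,"y":0.1,"z":-1,"wx":0,"wy":0,"wz":0},{"x":-0.23,"y":0.15,"z":-1,"wx":0,"wy":0,"wz":0},{"x":-0.23,"y":0.15,"z":-1,"wx":0,"wy":0,"wz":0}])

```text
t: 7.13
eef_pos: [0.4389, 0.0655, 0.2454]
tool_rot: [0.004, 0.999, 0.048, -0.003]
contact_force: [-0.3, -0.6, -0.4]
gripper_width: 0.652
```

```bash
cat >> h.py <<'E'
def plan(wps):
    o=monitor.get_obs();q=np.array(o["tool_rot"]);r=R.from_quat(q[[1,2,3,0]]);p=np.array(o["eef_pos"])
    print("t",round(o["t"],2),"pos",np.round(p,4),"w",np.round(o["gripper_width"],3),"F",np.round(o["contact_force"],1))
    for x,y,z,b in wps:
        d=r.inv().apply(np.array([x,y,z])-p)/.2;n=R.from_euler("ZX",[b,180],degrees=True);w=(r.inv()*n).as_rotvec()/np.pi
        print("xyz",np.round(d,3).tolist(),"w",np.round(w,4).tolist(),"rows",round(np.linalg.norm(d)*.2/.0417,1))
        p=np.array([x,y,z]);r=n
E
python3 - <<'E'
from h import *
im=cams.read_camera("top");cv2.imwrite("pics/top2.png",im[...,::-1])
iz=cams.read_camera("side");cv2.imwrite("pics/side2.png",iz[...,::-1])
print([(np.round(d["location"],1).tolist(),round(d["confidence"],2)) for d in finder.place_of("top","tray_knob")])
print([(np.round(solve("top",d["location"],.028),4).tolist(),round(d["confidence"],2)) for d in finder.place_of("top","media2_center")])
print([(np.round(solve("side",d["location"],.028),4).tolist(),round(d["confidence"],2)) for d in finder.place_of("side","media2_center")])
plan([(.43,-.12,.3,5.9),(.441,-.225,.12,5.9),(.441,-.225,.03,5.9)])
E
```

```text
[]
[([0.4259, -0.4123], 0.58), ([0.4421, -0.2906], 0.56), ([0.3313, -0.3551], 0.53), ([0.3441, -0.0818], 0.53), ([0.5365, -0.047], 0.27), ([0.2969, -0.2094], 0.27)]
[([0.3321, -0.3545], 0.74), ([0.4486, -0.3016], 0.72), ([0.4247, -0.411], 0.69)]
t 7.38 pos [0.4373 0.0677 0.2401] w 0.649 F [-0.3 -0.   0.1]
xyz [-0.134, 0.932, -0.293] w [0.0015, 0.0051, -0.0011] rows 4.7
xyz [0.001, 0.528, 0.9] w [0.0, 0.0, 0.0] rows 5.0
xyz [0.0, -0.0, 0.45] w [0.0, 0.0, 0.0] rows 2.2
```

Request:
jog_arm(plan=[{"x":-0.05,"y":0.2,"z":-0.25,"wx":0,"wy":0.005,"wz":0},{"x":-0.13,"y":0.93,"z":-0.29,"wx":0.0015,"wy":0.005,"wz":0},{"x":-0.13,"y":0.93,"z":-0.29,"wx":0.0015,"wy":0.005,"wz":0},{"x":-0.13,"y":0.93,"z":-0.29,"wx":0.0015,"wy":0.005,"wz":0},{"x":-0.13,"y":0.93,"z":-0.29,"wx":0.0015,"wy":0.005,"wz":0},{"x":-0.13,"y":0.93,"z":-0.29,"wx":0.0015,"wy":0.005,"wz":0}])

```text
t: 7.88
eef_pos: [0.4306, -0.1271, 0.2989]
tool_rot: [0.001, 0.999, 0.045, -0.001]
contact_force: [-0.0, -0.6, -0.9]
gripper_width: 0.655
```

Request:
jog_arm(plan=[{"x":0,"y":0.53,"z":0.8,"wx":0,"wy":0,"wz":0},{"x":0,"y":0.53,"z":0.8,"wx":0,"wy":0,"wz":0},{"x":0,"y":0.53,"z":0.8,"wx":0,"wy":0,"wz":0},{"x":0,"y":0.53,"z":0.8,"wx":0,"wy":0,"wz":0},{"x":0,"y":0.53,"z":0.8,"wx":0,"wy":0,"wz":0},{"x":0,"y":0.53,"z":0.8,"wx":0,"wy":0,"wz":0}])

```text
t: 8.38
eef_pos: [0.4363, -0.2344, 0.1327]
tool_rot: [-0.001, 0.999, 0.043, -0.006]
contact_force: [-0.7, -0.0, 0.3]
gripper_width: 0.65
```

Run:
```python
from h import *
plan([(.441,-.225,.03,5.9)])
```

```text
t 8.38 pos [ 0.4363 -0.2344  0.1327] w 0.65 F [-0.7 -0.   0.3]
xyz [0.033, -0.043, 0.513] w [-0.0009, 0.0035, -0.0053] rows 2.5
```

Request:
jog_arm(plan=[{"x":0.033,"y":-0.043,"z":0.1,"wx":0,"wy":0.003,"wz":-0.005},{"x":0.033,"y":-0.043,"z":0.3,"wx":0,"wy":0.003,"wz":-0.005},{"x":0.033,"y":-0.043,"z":0.45,"wx":0,"wy":0.003,"wz":-0.005},{"x":0.033,"y":-0.043,"z":0.515,"wx":0,"wy":0.003,"wz":-0.005},{"x":0.033,"y":-0.043,"z":0.515,"wx":0,"wy":0.003,"wz":-0.005}])

```text
t: 8.8
eef_pos: [0.4392, -0.2225, 0.0264]
tool_rot: [-0.003, 0.999, 0.052, -0.004]
contact_force: [0.2, -0.7, -0.5]
gripper_width: 0.645
```

Request:
jog_arm(plan=[{"x":0,"y":0,"z":0,"wx":0,"wy":0,"wz":0},{"x":0,"y":0,"z":0,"wx":0,"wy":0,"wz":0},{"x":0,"y":0,"z":0,"wx":0,"wy":0,"wz":0},{"x":0,"y":0,"z":0,"wx":0,"wy":0,"wz":0},{"x":0,"y":0,"z":0,"wx":0,"wy":0,"wz":0}], hand=-1, grip_force=35)

```text
t: 9.22
eef_pos: [0.4399, -0.2226, 0.0273]
tool_rot: [-0.003, 0.999, 0.052, -0.003]
contact_force: [-0.7, 0.2, 1.8]
gripper_width: 0.339
```

Run:
```python
from h import *
s=np.load("s.npy")
print(stand(s,[[-.042,.0795,.25],[0,.0795,.25]]))
plan([(.43,-.2,.22,5.9),(.43,-.05,.34,5.9)])
iz=cams.read_camera("side");cv2.imwrite("pics/side3.png",cv2.resize(iz[220:400,180:400,::-1],None,fx=3,fy=3,interpolation=cv2.INTER_CUBIC))
```

```text
[[0.58409854 0.11872757 0.25      ]
 [0.62587428 0.12306195 0.25      ]]
t 9.22 pos [ 0.4399 -0.2226  0.0273] w 0.339 F [-0.7  0.2  1.8]
xyz [-0.043, -0.123, -0.963] w [-0.002, 0.0018, 0.0003] rows 4.7
xyz [0.077, -0.746, -0.6] w [0.0, 0.0, 0.0] rows 4.6
```

View pics/side3.png

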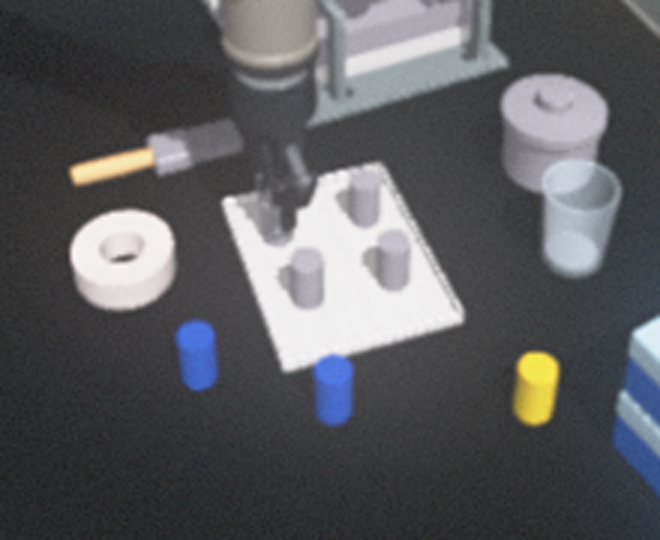

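Request:
jog_arm(plan=[{"x":0,"y":0,"z":-0.2,"wx":0,"wy":0,"wz":0},{"x":0,"y":0,"z":-0.4,"wx":0,"wy":0,"wz":0},{"x":0,"y":-0.1,"z":-0.6,"wx":0,"wy":0,"wz":0},{"x":0,"y":-0.3,"z":-0.8,"wx":-0.002,"wy":0.002,"wz":0},{"x":0,"y":-0.5,"z":-1,"wx":-0.002,"wy":0.002,"wz":0},{"x":0,"y":-0.8,"z":-1,"wx":-0.002,"wy":0.002,"wz":0},{"x":0,"y":-0.8,"z":-1,"wx":-0.002,"wy":0.002,"wz":0}])

```text
t: 9.85
eef_pos: [0.4247, -0.0664, 0.2294]
tool_rot: [0.001, 0.999, 0.051, 0.002]
contact_force: [1.5, 1.5, -4.4]
gripper_width: 0.341
```

Request:
jog_arm(plan=[{"x":0.05,"y":-0.2,"z":-0.2,"wx":0,"wy":0,"wz":0},{"x":0.1,"y":-0.4,"z":-0.4,"wx":0,"wy":0,"wz":0},{"x":0.2,"y":-0.6,"z":-0.55,"wx":0,"wy":0,"wz":0},{"x":0.4,"y":-0.8,"z":-0.55,"wx":0,"wy":0,"wz":0},{"x":0.5,"y":-0.9,"z":-0.55,"wx":0,"wy":0,"wz":0},{"x":0.5,"y":-0.9,"z":-0.55,"wx":0,"wy":0,"wz":0},{"x":0.5,"y":-0.9,"z":-0.55,"wx":0,"wy":0,"wz":0}])

```text
t: 10.43
eef_pos: [0.5077, 0.1307, 0.3412]
tool_rot: [-0.002, 0.998, 0.055, 0.004]
contact_force: [0.7, 1.3, -3.5]
gripper_width: 0.336
```

Run:
```python
from h import *
plan([(.584,.119,.32,5.9),(.584,.119,.255,5.9)])
```

```text
t 10.43 pos [0.5077 0.1307 0.3412] w 0.336 F [ 0.7  1.3 -3.5]
xyz [0.372, 0.1, 0.108] w [-0.0013, -0.0024, 0.0022] rows 1.9
xyz [0.0, -0.0, 0.325] w [0.0, 0.0, 0.0] rows 1.6
```

Request:
jog_arm(plan=[{"x":0.2,"y":0.05,"z":0,"wx":0,"wy":0,"wz":0},{"x":0.372,"y":0.1,"z":0.05,"wx":-0.0013,"wy":-0.0024,"wz":0.002},{"x":0.372,"y":0.1,"z":0.1,"wx":-0.0013,"wy":-0.0024,"wz":0.002},{"x":0.372,"y":0.1,"z":0.1,"wx":-0.0013,"wy":-0.0024,"wz":0.002},{"x":0.372,"y":0.1,"z":0.1,"wx":-0.0013,"wy":-0.0024,"wz":0.002}])

```text
t: 10.85
eef_pos: [0.5829, 0.1187, 0.3204]
tool_rot: [0.0, 0.999, 0.052, -0.002]
contact_force: [-1.3, 0.8, -3.0]
gripper_width: 0.337
```

Run:
```python
from h import *
plan([(.584,.119,.255,5.9)])
im=cams.read_camera("top");iz=cams.read_camera("side")
a=cv2.resize(im[120:230,190:310,::-1],(440,403),interpolation=cv2.INTER_CUBIC);b=cv2.resize(iz[110:220,250:350,::-1],(366,403),interpolation=cv2.INTER_CUBIC)
cv2.imwrite("pics/p4.png",cv2.resize(np.hstack([a,b]),(796,398)))
```

```text
t 10.85 pos [0.5829 0.1187 0.3204] w 0.337 F [-1.3  0.8 -3. ]
xyz [0.007, -0.001, 0.327] w [0.0, 0.001, 0.0002] rows 1.6
```

View pics/p4.png

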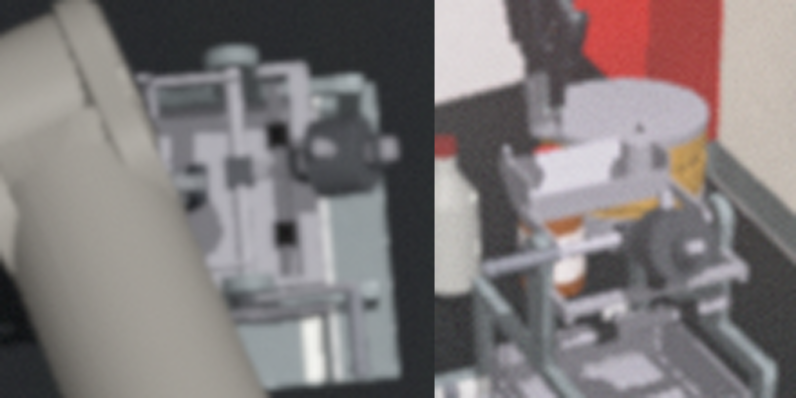

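Request:
jog_arm(plan=[{"x":0.007,"y":0,"z":0.1,"wx":0,"wy":0.001,"wz":0},{"x":0.007,"y":0,"z":0.2,"wx":0,"wy":0.001,"wz":0},{"x":0.007,"y":0,"z":0.28,"wx":0,"wy":0.001,"wz":0},{"x":0.007,"y":0,"z":0.32,"wx":0,"wy":0.001,"wz":0},{"x":0.007,"y":0,"z":0.325,"wx":0,"wy":0.001,"wz":0}])

```text
t: 11.37
eef_pos: [0.5833, 0.1193, 0.2565]
tool_rot: [0.0, 0.999, 0.052, 0.001]
contact_force: [-0.1, -0.8, -3.0]
gripper_width: 0.339
```

Request:
jog_arm(plan=[{"x":0,"y":0,"z":0.01,"wx":0,"wy":0,"wz":0},{"x":0,"y":0,"z":0.02,"wx":0,"wy":0,"wz":0},{"x":0,"y":0,"z":0.025,"wx":0,"wy":0,"wz":0}])

```text
t: 11.62
eef_pos: [0.5837, 0.1195, 0.2525]
tool_rot: [0.0, 0.999, 0.052, 0.002]
contact_force: [-0.0, 0.8, -3.6]
gripper_width: 0.341
```

Request:
jog_arm(plan=[{"x":0,"y":0,"z":0.01,"wx":0,"wy":0,"wz":0},{"x":0,"y":0,"z":0.02,"wx":0,"wy":0,"wz":0},{"x":0,"y":0,"z":0.022,"wx":0,"wy":0,"wz":0},{"x":0,"y":0,"z":0.022,"wx":0,"wy":0,"wz":0}])

```text
t: 11.95
eef_pos: [0.5837, 0.1195, 0.2481]
tool_rot: [0.0, 0.999, 0.052, 0.002]
contact_force: [-0.4, 0.2, -3.0]
gripper_width: 0.335
```

Request:
jog_arm(plan=[{"x":0,"y":0,"z":0.003,"wx":0,"wy":0,"wz":0},{"x":0,"y":0,"z":0.003,"wx":0,"wy":0,"wz":0},{"x":0,"y":0,"z":0.003,"wx":0,"wy":0,"wz":0},{"x":0,"y":0,"z":0,"wx":0,"wy":0,"wz":0}], hand=0.2)

```text
t: 12.28
eef_pos: [0.5839, 0.1196, 0.2484]
tool_rot: [0.0, 0.999, 0.052, 0.002]
contact_force: [-0.3, 0.4, -0.1]
gripper_width: 0.601
```

Request:
jog_arm(plan=[{"x":0,"y":0,"z":-0.1,"wx":0,"wy":0,"wz":0},{"x":0,"y":0,"z":-0.25,"wx":0,"wy":0,"wz":0},{"x":-0.1,"y":0,"z":-0.4,"wx":0,"wy":0,"wz":0},{"x":-0.4,"y":0,"z":-0.45,"wx":0,"wy":0,"wz":0},{"x":-0.6,"y":0.3,"z":-0.45,"wx":0,"wy":0,"wz":0},{"x":-0.7,"y":0.5,"z":-0.45,"wx":0,"wy":0,"wz":0},{"x":-0.75,"y":0.8,"z":-0.4,"wx":0,"wy":0,"wz":0},{"x":-0.75,"y":1,"z":-0.4,"wx":0,"wy":0,"wz":0},{"x":-0.75,"y":1,"z":-0.4,"wx":0,"wy":0,"wz":0}])

```text
t: 13.03
eef_pos: [0.4563, -0.0802, 0.3297]
tool_rot: [0.001, 0.999, 0.053, 0.003]
contact_force: [0.8, 0.2, 0.3]
gripper_width: 0.598
```

Run:
```python
from h import *
plan([(.48,-.2,.22,5.9),(.521,-.225,.12,5.9),(.521,-.225,.027,5.9)])
im=cams.read_camera("top");iz=cams.read_camera("side")
a=cv2.resize(im[120:230,190:310,::-1],(440,403),interpolation=cv2.INTER_CUBIC);b=cv2.resize(iz[110:220,250:350,::-1],(366,403),interpolation=cv2.INTER_CUBIC)
cv2.imwrite("pics/p5.png",cv2.resize(np.hstack([a,b]),(796,398)))
```

```text
t 13.03 pos [ 0.4563 -0.0802  0.3297] w 0.598 F [0.8 0.2 0.3]
xyz [0.051, 0.607, 0.55] w [0.0005, -0.0018, 0.0009] rows 3.9
xyz [0.191, 0.145, 0.5] w [0.0, 0.0, 0.0] rows 2.7
xyz [0.0, -0.0, 0.465] w [0.0, 0.0, 0.0] rows 2.2
```

View pics/p5.png

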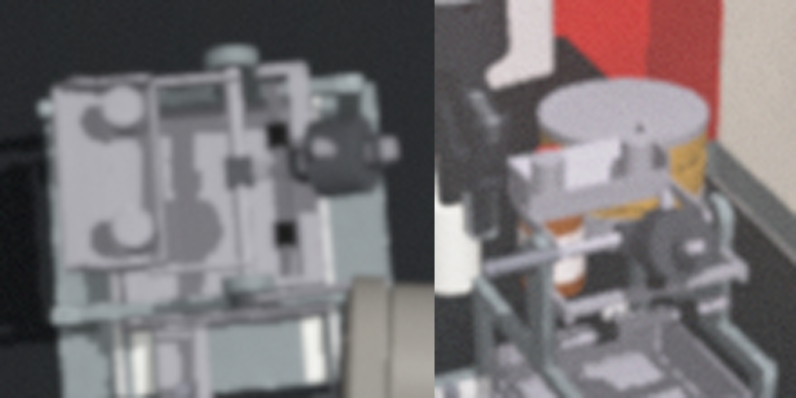

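Request:
jog_arm(plan=[{"x":0.1,"y":0.61,"z":0.2,"wx":0,"wy":0,"wz":0},{"x":0.1,"y":0.61,"z":0.4,"wx":0,"wy":0,"wz":0},{"x":0.2,"y":0.7,"z":0.6,"wx":0,"wy":-0.002,"wz":0},{"x":0.25,"y":0.75,"z":0.9,"wx":0,"wy":-0.002,"wz":0},{"x":0.25,"y":0.75,"z":0.95,"wx":0,"wy":-0.002,"wz":0},{"x":0.25,"y":0.75,"z":0.95,"wx":0,"wy":-0.002,"wz":0},{"x":0.25,"y":0.75,"z":0.95,"wx":0,"wy":-0.002,"wz":0}])

```text
t: 13.72
eef_pos: [0.5184, -0.2323, 0.1342]
tool_rot: [0.001, 0.999, 0.046, -0.004]
contact_force: [-0.1, -0.7, -0.5]
gripper_width: 0.601
```

Run:
```python
from h import *
plan([(.52,-.224,.032,5.9)])
```

```text
t 13.72 pos [ 0.5184 -0.2323  0.1342] w 0.601 F [-0.1 -0.7 -0.5]
xyz [0.016, -0.041, 0.511] w [0.0002, 0.0029, -0.0035] rows 2.5
```

Request:
jog_arm(plan=[{"x":0.016,"y":-0.041,"z":0.1,"wx":0,"wy":0.003,"wz":-0.0035},{"x":0.016,"y":-0.041,"z":0.3,"wx":0,"wy":0.003,"wz":-0.0035},{"x":0.016,"y":-0.041,"z":0.45,"wx":0,"wy":0.003,"wz":-0.0035},{"x":0.016,"y":-0.041,"z":0.5,"wx":0,"wy":0.003,"wz":-0.0035},{"x":0.016,"y":-0.041,"z":0.5,"wx":0,"wy":0.003,"wz":-0.0035}])

```text
t: 14.13
eef_pos: [0.5187, -0.2229, 0.0326]
tool_rot: [-0.001, 0.999, 0.052, -0.002]
contact_force: [-0.5, 0.7, 0.6]
gripper_width: 0.599
```

Request:
jog_arm(plan=[{"x":0,"y":0,"z":0,"wx":0,"wy":0,"wz":0},{"x":0,"y":0,"z":0,"wx":0,"wy":0,"wz":0},{"x":0,"y":0,"z":0,"wx":0,"wy":0,"wz":0},{"x":0,"y":0,"z":0,"wx":0,"wy":0,"wz":0},{"x":0,"y":0,"z":0,"wx":0,"wy":0,"wz":0}], hand=-1, grip_force=35)

```text
t: 14.55
eef_pos: [0.5205, -0.2234, 0.0347]
tool_rot: [0.0, 0.999, 0.052, 0.0]
contact_force: [-0.1, 0.6, 7.0]
gripper_width: 0.337
```

Request:
jog_arm(plan=[{"x":0,"y":0,"z":-0.2,"wx":0,"wy":0,"wz":0},{"x":0,"y":0,"z":-0.4,"wx":0,"wy":0,"wz":0},{"x":-0.1,"y":0,"z":-0.6,"wx":0,"wy":0,"wz":0},{"x":-0.2,"y":0,"z":-0.8,"wx":0,"wy":0,"wz":0},{"x":-0.4,"y":-0.1,"z":-1,"wx":0,"wy":0,"wz":0},{"x":-0.4,"y":-0.1,"z":-1,"wx":0,"wy":0,"wz":0}])

```text
t: 15.05
eef_pos: [0.4373, -0.2117, 0.2382]
tool_rot: [0.001, 0.999, 0.051, 0.002]
contact_force: [-0.2, 0.1, -3.1]
gripper_width: 0.338
```

Run:
```python
from h import *
plan([(.44,-.06,.34,5.9),(.53,.12,.34,5.9),(.625,.1235,.32,5.9)])
```

```text
t 15.05 pos [ 0.4373 -0.2117  0.2382] w 0.338 F [-0.2  0.1 -3.1]
xyz [0.092, -0.752, -0.51] w [0.0007, -0.0009, -0.0002] rows 4.4
xyz [0.54, -0.849, -0.0] w [0.0, 0.0, 0.0] rows 4.8
xyz [0.474, 0.031, 0.1] w [0.0, 0.0, 0.0] rows 2.3
```

Request:
jog_arm(plan=[{"x":0.03,"y":-0.2,"z":-0.3,"wx":0,"wy":0,"wz":0},{"x":0.09,"y":-0.75,"z":-0.51,"wx":0,"wy":0,"wz":0},{"x":0.09,"y":-0.75,"z":-0.51,"wx":0,"wy":0,"wz":0},{"x":0.09,"y":-0.75,"z":-0.51,"wx":0,"wy":0,"wz":0},{"x":0.09,"y":-0.75,"z":-0.51,"wx":0,"wy":0,"wz":0},{"x":0.09,"y":-0.75,"z":-0.51,"wx":0,"wy":0,"wz":0}])

```text
t: 15.55
eef_pos: [0.4404, -0.0548, 0.3432]
tool_rot: [0.001, 0.998, 0.055, 0.004]
contact_force: [0.1, 0.3, -2.7]
gripper_width: 0.337
```

Request:
jog_arm(plan=[{"x":0.54,"y":-0.85,"z":0,"wx":0,"wy":0,"wz":0},{"x":0.54,"y":-0.85,"z":0,"wx":0,"wy":0,"wz":0},{"x":0.54,"y":-0.85,"z":0,"wx":0,"wy":0,"wz":0},{"x":0.54,"y":-0.85,"z":0,"wx":0,"wy":0,"wz":0},{"x":0.54,"y":-0.85,"z":0,"wx":0,"wy":0,"wz":0},{"x":0.54,"y":-0.85,"z":0,"wx":0,"wy":0,"wz":0}])

```text
t: 16.05
eef_pos: [0.5298, 0.1342, 0.3434]
tool_rot: [-0.002, 0.998, 0.06, 0.005]
contact_force: [-0.1, 0.2, -2.1]
gripper_width: 0.337
```

Request:
jog_arm(plan=[{"x":0.2,"y":0.01,"z":0,"wx":0,"wy":0,"wz":0},{"x":0.4,"y":0.03,"z":0,"wx":0,"wy":0,"wz":0},{"x":0.47,"y":0.03,"z":0,"wx":0,"wy":0,"wz":0},{"x":0.47,"y":0.03,"z":0,"wx":0,"wy":0,"wz":0}])

```text
t: 16.38
eef_pos: [0.6264, 0.1379, 0.3421]
tool_rot: [-0.002, 0.998, 0.059, 0.004]
contact_force: [-0.7, -0.5, -2.6]
gripper_width: 0.338
```

Run:
```python
from h import *
plan([(.6255,.1235,.31,5.9),(.6255,.1235,.259,5.9)])
```

```text
t 16.38 pos [0.6264 0.1379 0.3421] w 0.338 F [-0.7 -0.5 -2.6]
xyz [-0.014, 0.071, 0.16] w [-0.0009, -0.0024, 0.0045] rows 0.8
xyz [0.0, -0.0, 0.255] w [0.0, 0.0, 0.0] rows 1.2
```

Request:
jog_arm(plan=[{"x":-0.014,"y":0.071,"z":0,"wx":-0.0009,"wy":-0.0024,"wz":0.0045},{"x":-0.014,"y":0.071,"z":0.1,"wx":-0.0009,"wy":-0.0024,"wz":0.0045},{"x":-0.014,"y":0.071,"z":0.16,"wx":-0.0009,"wy":-0.0024,"wz":0.0045},{"x":-0.014,"y":0.071,"z":0.16,"wx":-0.0009,"wy":-0.0024,"wz":0.0045}])

```text
t: 16.72
eef_pos: [0.6232, 0.1217, 0.3066]
tool_rot: [0.001, 0.999, 0.051, -0.003]
contact_force: [-0.5, -0.2, -3.9]
gripper_width: 0.341
```

Run:
```python
from h import *
plan([(.6255,.1235,.259,5.9)])
```

```text
t 16.72 pos [0.6232 0.1217 0.3066] w 0.341 F [-0.5 -0.2 -3.9]
xyz [0.014, -0.008, 0.238] w [0.0005, 0.002, -0.0002] rows 1.1
```

Request:
jog_arm(plan=[{"x":0.014,"y":-0.008,"z":0.08,"wx":0,"wy":0.002,"wz":0},{"x":0.014,"y":-0.008,"z":0.15,"wx":0,"wy":0.002,"wz":0},{"x":0.014,"y":-0.008,"z":0.2,"wx":0,"wy":0.002,"wz":0},{"x":0.014,"y":-0.008,"z":0.235,"wx":0,"wy":0.002,"wz":0},{"x":0.014,"y":-0.008,"z":0.238,"wx":0,"wy":0.002,"wz":0}])

```text
t: 17.13
eef_pos: [0.6247, 0.1235, 0.2579]
tool_rot: [0.001, 0.999, 0.051, -0.001]
contact_force: [0.3, 0.4, -2.9]
gripper_width: 0.335
```

Request:
jog_arm(plan=[{"x":0,"y":0,"z":0.005,"wx":0,"wy":0,"wz":0},{"x":0,"y":0,"z":0.01,"wx":0,"wy":0,"wz":0},{"x":0,"y":0,"z":0.012,"wx":0,"wy":0,"wz":0}])

```text
t: 17.38
eef_pos: [0.625, 0.1236, 0.2562]
tool_rot: [0.001, 0.999, 0.051, -0.0]
contact_force: [-0.3, 0.6, -1.8]
gripper_width: 0.338
```

Request:
jog_arm(plan=[{"x":0,"y":0,"z":0,"wx":0,"wy":0,"wz":0},{"x":0,"y":0,"z":0,"wx":0,"wy":0,"wz":0},{"x":0,"y":0,"z":-0.1,"wx":0,"wy":0,"wz":0},{"x":0,"y":0,"z":-0.3,"wx":0,"wy":0,"wz":0},{"x":0,"y":0,"z":-0.4,"wx":0,"wy":0,"wz":0},{"x":0,"y":0,"z":-0.4,"wx":0,"wy":0,"wz":0}], hand=0.7)

```text
t: 17.88
eef_pos: [0.6276, 0.125, 0.3429]
tool_rot: [-0.0, 0.999, 0.051, 0.005]
contact_force: [0.0, 0.4, 0.9]
gripper_width: 0.851
```

Request:
jog_arm(plan=[{"x":-0.2,"y":0,"z":0,"wx":0,"wy":0,"wz":0},{"x":-0.4,"y":0,"z":0,"wx":0,"wy":0,"wz":0},{"x":-0.6,"y":0.1,"z":0,"wx":0,"wy":0,"wz":0},{"x":-0.8,"y":0.2,"z":0,"wx":0,"wy":0,"wz":0},{"x":-0.9,"y":0.3,"z":0,"wx":0,"wy":0,"wz":0},{"x":-0.9,"y":0.3,"z":0,"wx":0,"wy":0,"wz":0},{"x":-0.9,"y":0.3,"z":0,"wx":0,"wy":0,"wz":0}])

```text
t: 18.47
eef_pos: [0.4539, 0.0454, 0.3418]
tool_rot: [0.001, 0.999, 0.05, 0.006]
contact_force: [0.1, 0.5, 0.1]
gripper_width: 0.849
```

Run:
```python
from h import *
s=np.load("s.npy");print(stand(s,[[-.13,.058,.289],[-.13,-.078,.265]]))
plan([])
im=cams.read_camera("top");iz=cams.read_camera("side")
for c in("top","side"):print(c,[(np.round(d["location"],1).tolist(),round(d["confidence"],2)) for d in finder.place_of(c,"handle_grip")],proj(c,stand(s,[-.13,.058,.289])))
a=cv2.resize(im[120:250,190:310,::-1],(440,477),interpolation=cv2.INTER_CUBIC);b=cv2.resize(iz[130:260,230:340,::-1],(403,477),interpolation=cv2.INTER_CUBIC)
cv2.imwrite("pics/p6.png",cv2.resize(np.hstack([a,b]),(796,450)))
```

```text
[[ 0.49878719  0.08826079  0.289     ]
 [ 0.51282235 -0.04701306  0.265     ]]
t 18.47 pos [0.4539 0.0454 0.3418] w 0.849 F [0.1 0.5 0.1]
top [([340.6, 286.7], 0.65), ([161.7, 169.5], 0.5)] [[236.45773178 213.58977182]]
side [([257.7, 155.3], 0.52)] [[257.64905681 156.40584669]]
```

View pics/p6.png

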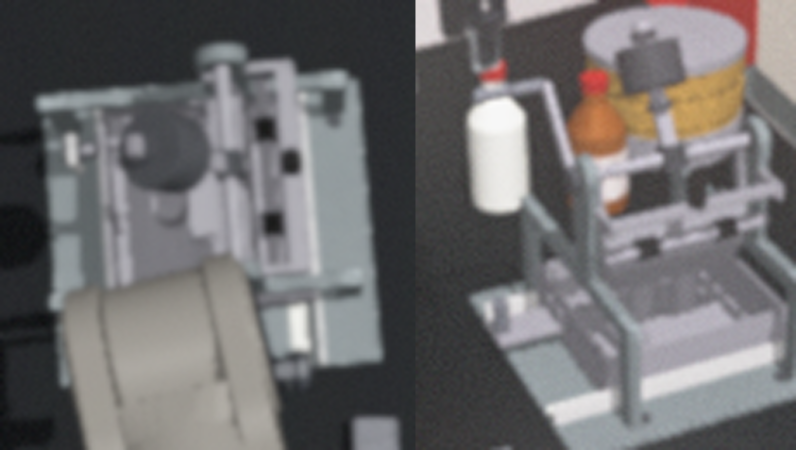

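Run:
```python
from h import *
plan([(.499,.0883,.325,5.9),(.499,.0883,.27,5.9)])
```

```text
t 18.67 pos [0.4554 0.048  0.3413] w 0.845 F [-0.1 -0.9  0.1]
xyz [0.237, -0.178, 0.084] w [-0.0003, -0.0031, 0.0004] rows 1.5
xyz [0.0, -0.0, 0.275] w [0.0, 0.0, 0.0] rows 1.3
```

Request:
jog_arm(plan=[{"x":0.1,"y":-0.09,"z":0,"wx":0,"wy":-0.003,"wz":0},{"x":0.237,"y":-0.178,"z":0.05,"wx":0,"wy":-0.003,"wz":0},{"x":0.237,"y":-0.178,"z":0.084,"wx":0,"wy":-0.003,"wz":0},{"x":0.237,"y":-0.178,"z":0.084,"wx":0,"wy":-0.003,"wz":0},{"x":0.237,"y":-0.178,"z":0.084,"wx":0,"wy":-0.003,"wz":0}], hand=0)

```text
t: 19.08
eef_pos: [0.4989, 0.0888, 0.3242]
tool_rot: [-0.001, 0.999, 0.053, -0.001]
contact_force: [0.6, -0.7, 0.6]
gripper_width: 0.5
```

Run:
```python
from h import *
s=np.load("s.npy")
plan([(.499,.0883,.27,5.9)])
im=cams.read_camera("top");iz=cams.read_camera("side")
b=cv2.resize(iz[110:230,220:340,::-1],(520,520),interpolation=cv2.INTER_CUBIC)
cv2.imwrite("pics/p7.png",b);cv2.imwrite("pics/top7.png",im[...,::-1])
```

```text
t 19.08 pos [0.4989 0.0888 0.3242] w 0.5 F [ 0.6 -0.7  0.6]
xyz [0.001, 0.003, 0.271] w [-0.0005, 0.0006, 0.0008] rows 1.3
```

View pics/p7.png

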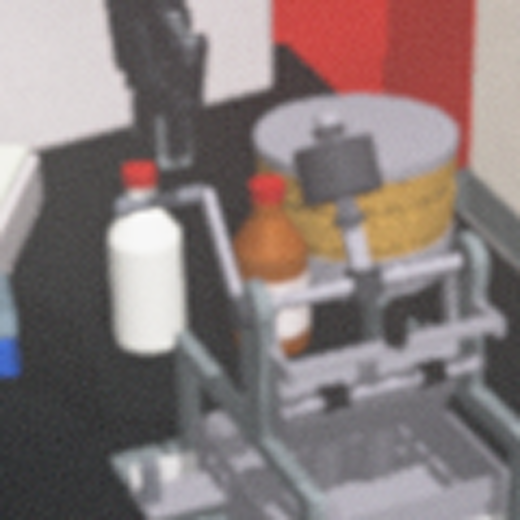

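Request:
jog_arm(plan=[{"x":0.001,"y":0.003,"z":0.1,"wx":0,"wy":0,"wz":0},{"x":0.001,"y":0.003,"z":0.2,"wx":0,"wy":0,"wz":0},{"x":0.001,"y":0.003,"z":0.265,"wx":0,"wy":0,"wz":0},{"x":0.001,"y":0.003,"z":0.27,"wx":0,"wy":0,"wz":0},{"x":0.001,"y":0.003,"z":0.27,"wx":0,"wy":0,"wz":0}])

```text
t: 19.6
eef_pos: [0.4989, 0.0871, 0.2714]
tool_rot: [-0.0, 0.999, 0.052, -0.0]
contact_force: [-0.5, 0.3, 0.1]
gripper_width: 0.499
```

Request:
jog_arm(plan=[{"x":0,"y":0,"z":0,"wx":0,"wy":0,"wz":0},{"x":0,"y":0,"z":0,"wx":0,"wy":0,"wz":0},{"x":0,"y":0,"z":0,"wx":0,"wy":0,"wz":0},{"x":0,"y":0,"z":0,"wx":0,"wy":0,"wz":0},{"x":0,"y":0,"z":0,"wx":0,"wy":0,"wz":0},{"x":0,"y":0,"z":0,"wx":0,"wy":0,"wz":0}], hand=-1, grip_force=40)

```text
t: 20.1
eef_pos: [0.4993, 0.0895, 0.2728]
tool_rot: [-0.002, 0.999, 0.052, 0.001]
contact_force: [-0.5, 6.4, -0.4]
gripper_width: 0.122
```

```bash
cat >> h.py <<'E'
def arc(ths,th0):
    "rows along arc from measured pose: handle angle th0 -> ths (deg, from stand +y), tool frame, orientation held at yaw 5.9"
    s=np.load("s.npy");o=monitor.get_obs();q=np.array(o["tool_rot"]);r=R.from_quat(q[[1,2,3,0]])
    u=np.array([-np.sin(s[2]),np.cos(s[2]),0]);z=np.array([0,0,1.])
    P=lambda t:.09*(np.cos(np.radians(t))*u+np.sin(np.radians(t))*z)
    print("t",o["t"],"F",np.round(o["contact_force"],1))
    for t in ths:print(t,np.round(r.inv().apply(P(t)-P(th0))/.2,3).tolist())
    p=np.array(o["eef_pos"])-s.tolist()[:2]+[0] if 0 else np.array(o["eef_pos"])
    g=p-r.apply([0,0,.0187]);d=g-[s[0],s[1],.22]
    print("grip angle by pose",np.degrees(np.arctan2(d[2],d@u)),"r",np.hypot(d[2],d@u),"x",d@[np.cos(s[2]),np.sin(s[2]),0])
E
python3 - <<'E'
from h import *
arc(np.arange(54,97,4),50)
E
```

```text
t 20.1 F [-0.5  6.4 -0.4]
54 [0.0, 0.025, -0.019]
58 [0.0, 0.051, -0.037]
62 [0.0, 0.078, -0.053]
66 [0.0, 0.106, -0.067]
70 [-0.0, 0.135, -0.079]
74 [-0.0, 0.165, -0.088]
78 [-0.0, 0.195, -0.096]
82 [-0.0, 0.226, -0.102]
86 [-0.0, 0.258, -0.105]
90 [-0.0, 0.289, -0.106]
94 [-0.0, 0.32, -0.105]
grip angle by pose 50.39149412487508 r 0.09275575480409387 x -0.1294418981349358
```

Request:
jog_arm(plan=[{"x":0,"y":0.012,"z":-0.009,"wx":0,"wy":0,"wz":0},{"x":0,"y":0.025,"z":-0.019,"wx":0,"wy":0,"wz":0},{"x":0,"y":0.051,"z":-0.037,"wx":0,"wy":0,"wz":0},{"x":0,"y":0.078,"z":-0.053,"wx":0,"wy":0,"wz":0},{"x":0,"y":0.106,"z":-0.067,"wx":0,"wy":0,"wz":0},{"x":0,"y":0.135,"z":-0.079,"wx":0,"wy":0,"wz":0},{"x":0,"y":0.165,"z":-0.088,"wx":0,"wy":0,"wz":0},{"x":0,"y":0.195,"z":-0.096,"wx":0,"wy":0,"wz":0},{"x":0,"y":0.226,"z":-0.102,"wx":0,"wy":0,"wz":0},{"x":0,"y":0.242,"z":-0.104,"wx":0,"wy":0,"wz":0},{"x":0,"y":0.242,"z":-0.104,"wx":0,"wy":0,"wz":0}])

```text
t: 21.02
eef_pos: [0.5038, 0.0399, 0.2926]
tool_rot: [-0.001, 0.999, 0.052, 0.0]
contact_force: [3.1, 0.1, -15.1]
gripper_width: 0.123
```

Run:
```python
from h import *
arc([86.5,89,91.5,94,97,100,103,106,109,112,115,118],84)
```

```text
t 21.0167 F [  3.1   0.1 -15.1]
86.5 [0.0, 0.02, -0.002]
89 [0.0, 0.039, -0.003]
91.5 [0.0, 0.059, -0.002]
94 [0.0, 0.078, -0.002]
97 [0.0, 0.102, 0.001]
100 [0.0, 0.125, 0.004]
103 [0.0, 0.148, 0.009]
106 [0.0, 0.171, 0.014]
109 [0.0, 0.194, 0.022]
112 [0.0, 0.216, 0.03]
115 [0.0, 0.237, 0.039]
118 [0.0, 0.258, 0.049]
grip angle by pose 84.18360612000727 r 0.09178620192124504 x -0.13000244796673846
```

Request:
jog_arm(plan=[{"x":0,"y":0.02,"z":0.001,"wx":0,"wy":0,"wz":0},{"x":0,"y":0.039,"z":0.001,"wx":0,"wy":0,"wz":0},{"x":0,"y":0.059,"z":0.001,"wx":0,"wy":0,"wz":0},{"x":0,"y":0.078,"z":0.001,"wx":0,"wy":0,"wz":0},{"x":0,"y":0.102,"z":0.003,"wx":0,"wy":0,"wz":0},{"x":0,"y":0.125,"z":0.006,"wx":0,"wy":0,"wz":0},{"x":0,"y":0.148,"z":0.011,"wx":0,"wy":0,"wz":0},{"x":0,"y":0.171,"z":0.016,"wx":0,"wy":0,"wz":0},{"x":0,"y":0.194,"z":0.024,"wx":0,"wy":0,"wz":0},{"x":0,"y":0.216,"z":0.032,"wx":0,"wy":0,"wz":0},{"x":0,"y":0.216,"z":0.032,"wx":0,"wy":0,"wz":0}])

```text
t: 21.93
eef_pos: [0.5078, -0.0033, 0.2849]
tool_rot: [-0.002, 0.999, 0.051, -0.001]
contact_force: [1.7, 5.5, -18.9]
gripper_width: 0.122
```

Run:
```python
from h import *
arc([114.5,117,119.5,122,124.5,127,129.5,132,134.5,137,139],112)
```

```text
t 21.9333 F [  1.7   5.5 -18.9]
114.5 [0.0, 0.018, 0.008]
117 [0.0, 0.036, 0.016]
119.5 [0.0, 0.053, 0.025]
122 [0.0, 0.07, 0.035]
124.5 [0.0, 0.086, 0.046]
127 [0.0, 0.102, 0.057]
129.5 [0.0, 0.118, 0.07]
132 [0.0, 0.133, 0.082]
134.5 [0.0, 0.147, 0.096]
137 [0.0, 0.161, 0.11]
139 [0.0, 0.172, 0.121]
grip angle by pose 112.18969741967499 r 0.09031979574873486 x -0.1304292663277982
```

Request:
jog_arm(plan=[{"x":0,"y":0.018,"z":0.011,"wx":0,"wy":0,"wz":0},{"x":0,"y":0.036,"z":0.02,"wx":0,"wy":0,"wz":0},{"x":0,"y":0.053,"z":0.029,"wx":0,"wy":0,"wz":0},{"x":0,"y":0.07,"z":0.039,"wx":0,"wy":0,"wz":0},{"x":0,"y":0.085,"z":0.05,"wx":0,"wy":0,"wz":0},{"x":0,"y":0.101,"z":0.062,"wx":0,"wy":0,"wz":0},{"x":0,"y":0.116,"z":0.075,"wx":0,"wy":0,"wz":0},{"x":0,"y":0.131,"z":0.087,"wx":0,"wy":0,"wz":0},{"x":0,"y":0.145,"z":0.101,"wx":0,"wy":0,"wz":0},{"x":0,"y":0.152,"z":0.108,"wx":0,"wy":0,"wz":0},{"x":0,"y":0.152,"z":0.108,"wx":0,"wy":0,"wz":0}])

```text
t: 22.85
eef_pos: [0.5107, -0.0333, 0.2627]
tool_rot: [-0.002, 0.999, 0.051, -0.001]
contact_force: [-1.5, 5.9, -11.8]
gripper_width: 0.119
```

Run:
```python
from h import *
arc([137,138,139.5,141,142.5,144,145.5,147,148,149,150,151,152],135.5)
```

```text
t 22.85 F [ -1.5   5.9 -11.8]
137 [0.0, 0.008, 0.008]
138 [0.0, 0.014, 0.014]
139.5 [0.0, 0.021, 0.023]
141 [0.0, 0.029, 0.032]
142.5 [0.0, 0.036, 0.041]
144 [0.0, 0.043, 0.051]
145.5 [0.0, 0.05, 0.06]
147 [0.0, 0.057, 0.07]
148 [0.0, 0.061, 0.077]
149 [0.0, 0.065, 0.083]
150 [0.0, 0.069, 0.09]
151 [0.0, 0.073, 0.097]
152 [0.0, 0.077, 0.104]
grip angle by pose 136.29870796602296 r 0.08881311446536964 x -0.13070811748236216
```

Request:
jog_arm(plan=[{"x":0,"y":0.006,"z":0.007,"wx":0,"wy":0,"wz":0},{"x":0,"y":0.012,"z":0.014,"wx":0,"wy":0,"wz":0},{"x":0,"y":0.018,"z":0.021,"wx":0,"wy":0,"wz":0},{"x":0,"y":0.024,"z":0.028,"wx":0,"wy":0,"wz":0},{"x":0,"y":0.03,"z":0.035,"wx":0,"wy":0,"wz":0},{"x":0,"y":0.035,"z":0.042,"wx":0,"wy":0,"wz":0},{"x":0,"y":0.04,"z":0.049,"wx":0,"wy":0,"wz":0},{"x":0,"y":0.044,"z":0.055,"wx":0,"wy":0,"wz":0},{"x":0,"y":0.047,"z":0.06,"wx":0,"wy":0,"wz":0},{"x":0,"y":0.05,"z":0.065,"wx":0,"wy":0,"wz":0},{"x":0,"y":0.052,"z":0.068,"wx":0,"wy":0,"wz":0},{"x":0,"y":0.052,"z":0.068,"wx":0,"wy":0,"wz":0}])

```text
t: 23.85
eef_pos: [0.5116, -0.0433, 0.249]
tool_rot: [-0.003, 0.999, 0.052, -0.001]
contact_force: [-2.2, 5.9, -9.9]
gripper_width: 0.122
```

Request:
jog_arm(plan=[{"x":0,"y":0.001,"z":0.003,"wx":0,"wy":0,"wz":0},{"x":0,"y":0.003,"z":0.006,"wx":0,"wy":0,"wz":0},{"x":0,"y":0.004,"z":0.009,"wx":0,"wy":0,"wz":0},{"x":0,"y":0.006,"z":0.012,"wx":0,"wy":0,"wz":0},{"x":0,"y":0.006,"z":0.012,"wx":0,"wy":0,"wz":0},{"x":0,"y":0.006,"z":0.012,"wx":0,"wy":0,"wz":0}])

```text
t: 24.35
eef_pos: [0.5117, -0.0442, 0.2474]
tool_rot: [-0.003, 0.999, 0.052, -0.001]
contact_force: [-3.8, 6.0, -4.2]
gripper_width: 0.122
```

Request:
jog_arm(plan=[{"x":0,"y":0.001,"z":0.003,"wx":0,"wy":0,"wz":0},{"x":0,"y":0.002,"z":0.006,"wx":0,"wy":0,"wz":0},{"x":0,"y":0.003,"z":0.009,"wx":0,"wy":0,"wz":0},{"x":0,"y":0.004,"z":0.012,"wx":0,"wy":0,"wz":0},{"x":0,"y":0.004,"z":0.012,"wx":0,"wy":0,"wz":0}])

```text
t: 24.77
eef_pos: [0.5118, -0.0442, 0.2471]
tool_rot: [-0.003, 0.999, 0.052, -0.001]
contact_force: [-10.3, 5.9, 6.1]
gripper_width: 0.123
```

Request:
jog_arm(plan=[{"x":0,"y":0.001,"z":0.004,"wx":0,"wy":0,"wz":0},{"x":0,"y":0.002,"z":0.008,"wx":0,"wy":0,"wz":0},{"x":0,"y":0.003,"z":0.012,"wx":0,"wy":0,"wz":0},{"x":0,"y":0.003,"z":0.012,"wx":0,"wy":0,"wz":0}])

```text
t: 25.1
eef_pos: [0.5118, -0.0442, 0.2471]
tool_rot: [-0.003, 0.999, 0.052, -0.001]
contact_force: [-10.3, 5.2, 7.6]
gripper_width: 0.119
```

Request:
jog_arm(plan=[{"x":0,"y":0,"z":0,"wx":0,"wy":0,"wz":0},{"x":0,"y":0,"z":0,"wx":0,"wy":0,"wz":0},{"x":0,"y":0,"z":0,"wx":0,"wy":0,"wz":0},{"x":0,"y":0,"z":0,"wx":0,"wy":0,"wz":0}], hand=0)

```text
t: 25.43
eef_pos: [0.513, -0.0452, 0.2481]
tool_rot: [-0.002, 0.999, 0.051, 0.001]
contact_force: [-0.7, -0.3, -0.2]
gripper_width: 0.499
```

Request:
jog_arm(plan=[{"x":0,"y":0,"z":-0.1,"wx":0,"wy":0,"wz":0},{"x":0,"y":0,"z":-0.25,"wx":0,"wy":0,"wz":0},{"x":0,"y":0,"z":-0.45,"wx":0,"wy":0,"wz":0},{"x":-0.1,"y":0.2,"z":-0.5,"wx":0,"wy":0,"wz":0},{"x":-0.3,"y":0.5,"z":-0.5,"wx":0,"wy":0,"wz":0},{"x":-0.4,"y":0.8,"z":-0.4,"wx":0,"wy":0,"wz":0},{"x":-0.5,"y":1,"z":-0.4,"wx":0,"wy":0,"wz":0},{"x":-0.5,"y":1,"z":-0.4,"wx":0,"wy":0,"wz":0},{"x":-0.5,"y":1,"z":-0.4,"wx":0,"wy":0,"wz":0}])

```text
t: 26.18
eef_pos: [0.431, -0.2612, 0.3268]
tool_rot: [-0.001, 0.999, 0.048, 0.0]
contact_force: [0.3, -0.3, 0.4]
gripper_width: 0.5
```

Request:
jog_arm(plan=[{"x":0,"y":0.2,"z":0,"wx":0,"wy":0,"wz":0},{"x":0,"y":0.4,"z":0,"wx":0,"wy":0,"wz":0},{"x":-0.1,"y":0.7,"z":0,"wx":0,"wy":0,"wz":0},{"x":-0.1,"y":0.9,"z":0,"wx":0,"wy":0,"wz":0},{"x":-0.1,"y":0.9,"z":0,"wx":0,"wy":0,"wz":0},{"x":-0.1,"y":0.9,"z":0,"wx":0,"wy":0,"wz":0}])

```text
t: 26.68
eef_pos: [0.4254, -0.4492, 0.3258]
tool_rot: [0.001, 0.999, 0.043, -0.001]
contact_force: [0.1, 0.1, 0.4]
gripper_width: 0.497
```

Run:
```python
from h import *
plan([])
im=cams.read_camera("top");iz=cams.read_camera("side")
s=np.load("s.npy")
d=finder.place_of("top","tray_knob");print(d[:2],[solve("top",e["location"],.048) for e in d[:1]],stand(s,[-.152,.07,.048]))
a=cv2.resize(im[120:260,190:310,::-1],(420,490),interpolation=cv2.INTER_CUBIC);b=cv2.resize(iz[130:270,230:340,::-1],(385,490),interpolation=cv2.INTER_CUBIC)
cv2.imwrite("pics/p8.png",cv2.resize(np.hstack([a,b]),(796,484)))
```

```text
t 26.68 pos [ 0.4254 -0.4492  0.3258] w 0.497 F [0.1 0.1 0.4]
[{'location': [240.1, 230.2], 'confidence': 0.9}] [array([0.46806033, 0.09968763])] [[0.47566626 0.09792633 0.048     ]]
```

View pics/p8.png

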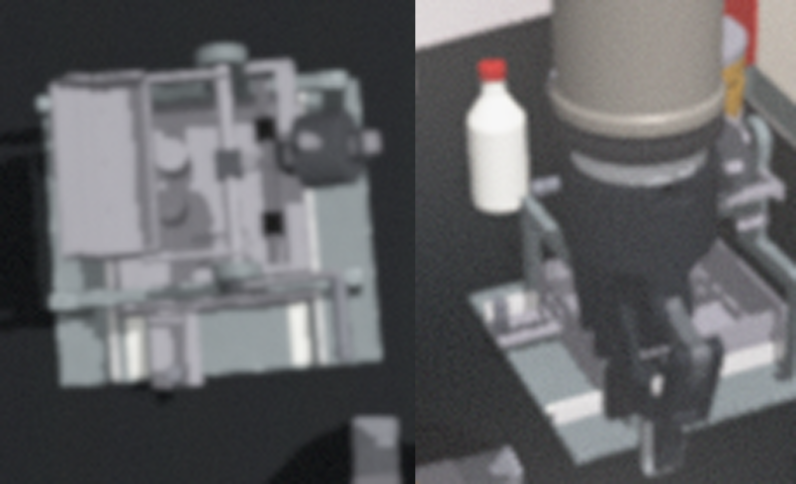

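Run:
```python
from h import *
iz=cams.read_camera("top");b=cv2.cvtColor(iz,cv2.COLOR_RGB2GRAY)
a=cv2.cvtColor(cv2.imread("pics/top0.png"),cv2.COLOR_BGR2GRAY)
T=a[222:246,228:252];k=4
up=lambda i:cv2.resize(i,None,fx=k,fy=k,interpolation=cv2.INTER_CUBIC)
m=cv2.matchTemplate(up(b[200:256,215:265]),up(T),cv2.TM_CCOEFF_NORMED);_,v,_,l=cv2.minMaxLoc(m)
d=np.array(l)/k+[215,200]-[228,222];print(v,"shift px",d)
p0=solve("top",np.array([240.1,240.5]),.048);p1=solve("top",np.array([240.1,240.5])+d,.048);print("moved",p1-p0)
A=up(a[195:256,200:300]);B=up(b[195:256,200:300])
cv2.imwrite("pics/p9.png",np.hstack([A,B]))
d2=finder.place_of("top","catch_tray");print([e["location"] for e in d2[:2]])
```

```text
0.5285310745239258 shift px [ 0.75 -1.  ]
moved [ 0.00308603 -0.00223536]
[[250.8, 179.8]]
```

View pics/p9.png

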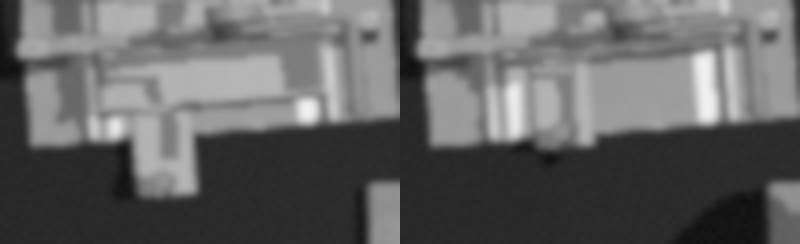

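Run:
```python
from h import *
plan([(.43,-.27,.3,5.9),(.43,-.09,.3,5.9),(.435,.096,.25,5.9),(.435,.096,.08,5.9),(.435,.096,.04,5.9)])
```

```text
t 26.93 pos [ 0.4289 -0.4409  0.3268] w 0.498 F [ 1.2  0.4 -0.8]
xyz [0.088, -0.85, 0.135] w [-0.0004, -0.0003, -0.0017] rows 4.1
xyz [0.093, -0.895, -0.0] w [0.0, 0.0, 0.0] rows 4.3
xyz [0.12, -0.923, 0.25] w [0.0, 0.0, 0.0] rows 4.6
xyz [0.0, -0.0, 0.85] w [0.0, 0.0, 0.0] rows 4.1
xyz [0.0, -0.0, 0.2] w [0.0, 0.0, 0.0] rows 1.0
```

Request:
jog_arm(plan=[{"x":0.09,"y":-0.85,"z":0.1,"wx":0,"wy":0,"wz":-0.002},{"x":0.09,"y":-0.85,"z":0.1,"wx":0,"wy":0,"wz":-0.002},{"x":0.09,"y":-0.85,"z":0.1,"wx":0,"wy":0,"wz":-0.002},{"x":0.09,"y":-0.85,"z":0.1,"wx":0,"wy":0,"wz":-0.002},{"x":0.09,"y":-0.85,"z":0.1,"wx":0,"wy":0,"wz":-0.002},{"x":0.09,"y":-0.85,"z":0.1,"wx":0,"wy":0,"wz":-0.002}], hand=-1)

```text
t: 27.43
eef_pos: [0.431, -0.2653, 0.3076]
tool_rot: [-0.001, 0.998, 0.056, 0.001]
contact_force: [-0.2, 0.4, 0.5]
gripper_width: -0.002
```

Request:
jog_arm(plan=[{"x":0.09,"y":-0.9,"z":0,"wx":0,"wy":0,"wz":0},{"x":0.09,"y":-0.9,"z":0,"wx":0,"wy":0,"wz":0},{"x":0.09,"y":-0.9,"z":0,"wx":0,"wy":0,"wz":0},{"x":0.09,"y":-0.9,"z":0,"wx":0,"wy":0,"wz":0},{"x":0.09,"y":-0.9,"z":0,"wx":0,"wy":0,"wz":0},{"x":0.09,"y":-0.9,"z":0,"wx":0,"wy":0,"wz":0}])

```text
t: 27.93
eef_pos: [0.4293, -0.0802, 0.3088]
tool_rot: [-0.0, 0.998, 0.06, 0.002]
contact_force: [0.2, 0.1, 0.6]
gripper_width: 0.001
```

Request:
jog_arm(plan=[{"x":0.12,"y":-0.9,"z":0,"wx":0,"wy":0,"wz":0},{"x":0.12,"y":-0.9,"z":0,"wx":0,"wy":0,"wz":0},{"x":0.12,"y":-0.9,"z":0,"wx":0,"wy":0,"wz":0},{"x":0.12,"y":-0.9,"z":0.1,"wx":0,"wy":0,"wz":0},{"x":0.12,"y":-0.9,"z":0.2,"wx":0,"wy":0,"wz":0},{"x":0.12,"y":-0.9,"z":0.2,"wx":0,"wy":0,"wz":0}])

```text
t: 28.43
eef_pos: [0.4305, 0.1047, 0.2662]
tool_rot: [-0.001, 0.998, 0.063, 0.0]
contact_force: [0.3, -0.5, -1.4]
gripper_width: -0.002
```

Run:
```python
from h import *
plan([(.435,.096,.1,5.9),(.435,.096,.042,5.9)])
```

```text
t 28.43 pos [0.4305 0.1047 0.2662] w -0.002 F [ 0.3 -0.5 -1.4]
xyz [0.017, 0.048, 0.831] w [-0.0007, -0.0, 0.0071] rows 4.0
xyz [0.0, -0.0, 0.29] w [0.0, 0.0, 0.0] rows 1.4
```

Request:
jog_arm(plan=[{"x":0.017,"y":0.048,"z":0.3,"wx":0,"wy":0,"wz":0.007},{"x":0.017,"y":0.048,"z":0.6,"wx":0,"wy":0,"wz":0.007},{"x":0.017,"y":0.048,"z":0.9,"wx":0,"wy":0,"wz":0.007},{"x":0.017,"y":0.048,"z":1,"wx":0,"wy":0,"wz":0.007},{"x":0.017,"y":0.048,"z":1,"wx":0,"wy":0,"wz":0.007},{"x":0.017,"y":0.048,"z":1,"wx":0,"wy":0,"wz":0.007},{"x":0.017,"y":0.048,"z":1,"wx":0,"wy":0,"wz":0.007}])

```text
t: 29.02
eef_pos: [0.4347, 0.0945, 0.0655]
tool_rot: [-0.0, 0.999, 0.051, -0.002]
contact_force: [-0.2, 0.1, 0.4]
gripper_width: 0.002
```

Request:
jog_arm(plan=[{"x":0,"y":0,"z":0.08,"wx":0,"wy":0,"wz":0},{"x":0,"y":0,"z":0.115,"wx":0,"wy":0,"wz":0},{"x":0,"y":0,"z":0.115,"wx":0,"wy":0,"wz":0}])

```text
t: 29.27
eef_pos: [0.4358, 0.094, 0.0436]
tool_rot: [-0.0, 0.999, 0.05, -0.001]
contact_force: [-0.3, -0.7, -0.1]
gripper_width: -0.001
```

Request:
jog_arm(plan=[{"x":0.03,"y":0,"z":0,"wx":0,"wy":0,"wz":0},{"x":0.06,"y":0,"z":0,"wx":0,"wy":0,"wz":0},{"x":0.085,"y":0,"z":0,"wx":0,"wy":0,"wz":0},{"x":0.1,"y":0,"z":0,"wx":0,"wy":0,"wz":0},{"x":0.1,"y":0,"z":0,"wx":0,"wy":0,"wz":0}])

```text
t: 29.68
eef_pos: [0.4568, 0.0962, 0.0441]
tool_rot: [-0.0, 0.999, 0.05, -0.0]
contact_force: [0.1, 0.4, -0.1]
gripper_width: 0.0
```

Now creep until contact, watching force and travel.

Request:
jog_arm(plan=[{"x":0.01,"y":0,"z":0,"wx":0,"wy":0,"wz":0},{"x":0.015,"y":0,"z":0,"wx":0,"wy":0,"wz":0},{"x":0.015,"y":0,"z":0,"wx":0,"wy":0,"wz":0}])

```text
t: 29.93
eef_pos: [0.4577, 0.0963, 0.0437]
tool_rot: [0.0, 0.999, 0.051, -0.002]
contact_force: [-5.0, 0.2, 4.6]
gripper_width: 0.002
```

Request:
jog_arm(plan=[{"x":0.01,"y":0,"z":0,"wx":0,"wy":0,"wz":0},{"x":0.015,"y":0,"z":0,"wx":0,"wy":0,"wz":0},{"x":0.015,"y":0,"z":0,"wx":0,"wy":0,"wz":0}])

```text
t: 30.18
eef_pos: [0.4576, 0.0963, 0.0432]
tool_rot: [0.001, 0.999, 0.051, -0.005]
contact_force: [-8.5, 0.5, 6.5]
gripper_width: 0.001
```

Request:
jog_arm(plan=[{"x":0.015,"y":0,"z":0,"wx":0,"wy":0,"wz":0},{"x":0.03,"y":0,"z":0,"wx":0,"wy":0,"wz":0},{"x":0.03,"y":0,"z":0,"wx":0,"wy":0,"wz":0}])

```text
t: 30.43
eef_pos: [0.4575, 0.0963, 0.042]
tool_rot: [0.003, 0.999, 0.052, -0.011]
contact_force: [-15.1, 0.4, 9.9]
gripper_width: -0.006
```

Request:
jog_arm(plan=[{"x":-0.05,"y":0,"z":-0.02,"wx":0,"wy":0,"wz":0},{"x":-0.08,"y":0,"z":-0.2,"wx":0,"wy":0,"wz":0},{"x":-0.1,"y":0,"z":-0.4,"wx":0,"wy":0,"wz":0},{"x":-0.1,"y":0,"z":-0.6,"wx":0,"wy":0,"wz":0},{"x":-0.1,"y":0,"z":-0.8,"wx":0,"wy":0,"wz":0},{"x":-0.1,"y":0,"z":-1,"wx":0,"wy":0,"wz":0},{"x":-0.1,"y":0,"z":-1,"wx":0,"wy":0,"wz":0}])

```text
t: 31.02
eef_pos: [0.4458, 0.0973, 0.2497]
tool_rot: [0.002, 0.999, 0.052, -0.004]
contact_force: [1.2, 0.5, -0.5]
gripper_width: -0.004
```

Request:
jog_arm(plan=[{"x":-0.05,"y":0.1,"z":-0.2,"wx":0,"wy":0,"wz":0},{"x":-0.05,"y":0.3,"z":-0.3,"wx":0,"wy":0,"wz":0},{"x":-0.05,"y":0.5,"z":-0.3,"wx":0,"wy":0,"wz":0},{"x":-0.05,"y":0.9,"z":-0.3,"wx":0,"wy":0,"wz":0},{"x":-0.05,"y":0.9,"z":-0.3,"wx":0,"wy":0,"wz":0},{"x":-0.05,"y":0.9,"z":-0.3,"wx":0,"wy":0,"wz":0}])

```text
t: 31.52
eef_pos: [0.4546, -0.0907, 0.3102]
tool_rot: [0.003, 0.999, 0.047, -0.005]
contact_force: [0.8, -0.7, -0.6]
gripper_width: 0.001
```

Run:
```python
from h import *
plan([])
iz=cams.read_camera("side");im=cams.read_camera("top")
a=cv2.resize(im[90:280,180:420,::-1],(505,400),interpolation=cv2.INTER_CUBIC);b=cv2.resize(iz[130:270,240:340,::-1],(286,400),interpolation=cv2.INTER_CUBIC)
cv2.imwrite("pics/p10.png",np.hstack([a,b]))
```

```text
t 31.52 pos [ 0.4546 -0.0907  0.3102] w 0.001 F [ 0.8 -0.7 -0.6]
```

View pics/p10.png

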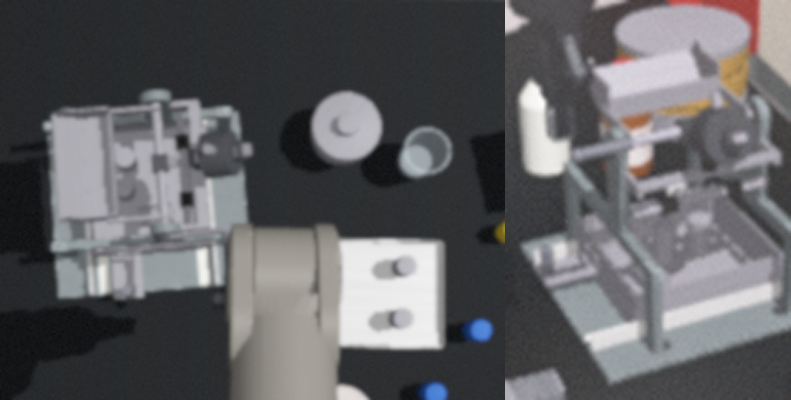

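The final view shows the bucket upright and empty. Cylinders lie in the catch tray (side crop, about (690,235)), and two spares stand in the flat tray. The arm is clear, so I'm handing in.

```bash
python3 -c "
from station import bot
print(bot.hand_in())"
```

```text
the job is handed in; nothing more can be done
None
```

I finished the job and handed it in at about 31.5 s, well inside the 72 s limit; the hand-in reported no verdict.

- **Catch tray:** I gripped the knob and slid the tray about 37 mm to a hard stop, where it took 24 N without moving. Late in the run I pushed the knob again with closed fingers, and it did not move at 15 N, more than the detent needs.
- **Filling:** I set two cylinders from the flat tray down in the bucket beside the first, each from about 1 mm or less. The bucket tripped on the third and tipped fully.
- **Reset:** I brought the hand lever over slowly, gripped all the way. It met the rest at about 7 N with no further travel, and only then did I let go.

**Last checks:** In the final pictures the bucket is upright and empty, the two spare cylinders stand in the flat tray, and the arm is clear. The bystanders that showed in the pictures looked undisturbed.

**Doubts:**
- **Knob position:** the network placed the knob about 8 mm short of home. The lug's shift in the picture, the tool's travel and the second push all say it is home.
- **Cylinder count:** I could see cylinders in the catch tray, but the frame hides part of it, so I could not count all three.
- **Detent:** I did not feel the snap separately; I take it from the stop force and the travel.

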